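Queue the sample carriers in the infeed lane, urgent one first

TASK

Get the carriers ready for the next run: with the fingertips, slide the red-collared urgent carrier across the tray, through the gate and on down the lane until the orange return pawl snaps shut behind it, then do the same with the two blue-collared carriers, one at a time in either order, so that all three end up queued between the pawl and the end stop with the red one leading and the pawl shut. Only push them, never lift or tip them. Leave the yellow-collared carrier where it is parked and disturb nothing else on the bench.

Things in the scene. Friction and masses are not known exactly. Their poses are not given: they have to be found in the camera images.
- loading_bay: Fixed carrier loading bay: grey low-walled tray, funnel, gate, straight lane. Origin: middle of the gate, at bench height. x points down the lane away from the tray, y left of that, z up. In mm: floor top z 3; walls 8 above it (tops z 11, gate posts 12), 6 thick. Tray inside x -245 to 0, y -101 to 101. Funnel walls run from (-85, +-101) to (0, +-22)
- gate (a point): Middle of the gate at floor level, where the funnel becomes the lane; axes as the bay's. Gate and lane are 44 mm wide inside, the two steel gate posts 11 mm across
- lane_end (a point): Middle of the rubber face of the white end stop (26 mm high) at floor level, 150 mm past the gate; axes as the bay's. Three carriers fill the lane between pawl and stop with 5 mm to spare: pushed home, their centres are 20, 60 and 100 mm before this point
- pawl (a joint): Orange sprung return pawl, rad: 0 shut (at rest), 0.76 folded into the wall. Pivot on the left lane wall 4 mm past the gate; arm 26 mm long, z 4 to 11 mm, slants down the lane, tip at x 23, y +6 mm (bay frame) when shut. A carrier pushed down the lane folds it with under 1 N; it snaps shut when the centre is 45 mm past the gate and bars the way back
- red_carrier: Urgent sample carrier (puck): black upright cylinder 40 mm across, 32 mm tall, red collar at the top, shallow hole, about 60 g, loose on the tray floor before the funnel. Origin: centre of its underside. Can be pushed from 9 mm over the floor (clear of the walls) up to its top without tipping
- blue_carrier_a: Sample carrier of the same size and make with a blue collar; origin at the centre of its underside
- blue_carrier_b: The other blue-collared sample carrier, identical; origin at the centre of its underside
- yellow_carrier: Sample carrier of the same size and make with a yellow collar, parked for cleaning in the rear left corner of the tray (left as seen looking down the lane); stays where it is. Origin at the centre of its underside
- tube_block: Bystander: black tube block with one amber-capped tube, 91 x 131 mm, 102 mm tall with the tube, beyond the end of the lane. Origin at the centre of its underside
- timer: Bystander: white bench timer, 64 x 64 x 19 mm. Origin at the centre of its underside
- marker: Bystander: red and black marker lying on the bench, 136 mm long, 16 mm thick. Origin at the centre of its underside
- slide_box: Bystander: flat blue slide box, 170 x 105 x 38 mm, on the far side of the bench. Origin at the centre of its underside
- dropper: Bystander: white dropper bottle with a red cap, 25 mm across, 58 mm tall, on the far side of the bench. Origin at the centre of its underside
- card_tray: Bystander: open white card tray, 100 x 110 x 57 mm, on the left of the bench. Origin at the centre of its underside
Mind the look-alikes: they are no part of the job. Leave any purple look-alike of the red_carrier alone.

How it is judged:
By the outcome, as a careful person would: the job done as asked, in the order asked, and still so for the second after the job is handed in, with the robot touching nothing.
It also fails if it takes over 67 s, if anything falls off the work surface, if the arm or the gripper's body presses on something with over 40 N, if the wrist force passes 120 N, or if a joint passes its speed limit or range.

ROBOT

A 7-joint arm with a two-finger parallel gripper is mounted at the origin on a cart in front of the work surface, level with it; the furniture and walls round the work are solid. World frame = base frame: x ahead of the robot, y to its left, z up, the work surface at z = 0. Lengths are in m, angles in rad, forces in N, time in s.
With the tool pointing down it reaches from about 0.35 to 0.9 m from the base axis. Payload 7.2 kg.
Tool frame: the origin (TCP) lies midway between the tips of the shut fingers; the grasp point (between the pads) lies 19 mm behind it; y points along the fingers, x is the direction in which the jaws open and shut, and the axes are right-handed (so a half turn about y gives the same grasp; the last joint's range is limited). The gripper opens to 88 mm and grips with 3 to 60 N. Pads are 20 mm wide; open, the fingers measure 115 mm over their backs; the gripper's body (75 mm by 178 mm) begins 61 mm behind the grasp point.
Start: joints at [1.204, 0.411, -0.013, 1.596, 0.006, 1.134, -0.082], TCP at [0.184, -0.597, 0.223] pointing down, gripper open.
Joint ranges: [-2.95, 2.95], [-0.29, 1.99], [-1.47, 1.44], [0.14, 2.54], [-1.03, 4.17], [0.13, 1.85], [-2.86, 2.86]. Speed limits (rad/s): [2.39, 2.39, 3.01, 3.01, 3.14, 3.14, 3.14].

INTERFACE

Orientations are given as a rotation vector (axis times angle).
In Python, from station import robot, viewer gives the robot as it stands.
- The arm moves only by the shell command python3 -m crank 'ROWS' [FORCE]. ROWS is JSON, one flat list of numbers, 5 for each row, row after row: the shift along the tool's x, y, z in cm, then the turn about the tool's y in degrees, then the finger opening in cm, from 0 to 8.78. In form: [dx, dy, dz, roll, hand, dx, dy, dz, roll, hand, ...]. A call has 1 to 10 rows; each row shifts and turns the pose as measured when the row begins, along the tool's axes as they then stand; what a row does not reach is not made up. A row lasts 1/8 s, in which the tool goes at most 62.5 mm and 10.7 degrees, less where a joint would pass 70% of its speed; a pose out of reach is approached as far as the arm can. A call with a gripper value outside its range is refused whole. The fingers move at their own pace and stop on an object; FORCE is the grip in N (left out, the last holds). Time passes only in rows, so rows that do not move let the fingers close. It gives the time, the measured TCP pose, the force and the opening at its end, in the units of the state.
- robot.read_state(): the state, without advancing time (a new reading comes with each control period).
- viewer.capture(name): name is "scene" or "top"; returns (picture, depth): 400x640x3 uint8, red, green, blue; 400x640 float32, m along the optical axis (not along the pixel's ray), 0 where there is no reading.
- viewer.calibration(name): a dict with "fx", "fy", "cx", "cy" (pixels), "k1" (the pictures are not rectified: a ray, as slopes to the right and down, at radius r is drawn at 1 + k1 r^2 times it, then the intrinsics apply), "cam_to_world" (4x4, takes a point from camera to world coordinates). Camera axes: x right, y down, z forward; pixel columns grow to the right and rows downward; lengths in m; the calibration is good to about 2 mm. A picture is of the moment at which its call begins. calibration takes no time and is no camera call.
- robot.sign_off(): hands the job in, once; it reports no verdict.
The state is a dict: "t": time; "qpos": joint angles; "joint_vel": joint speeds; "effort": joint torques, N m; "ee_pos": TCP position; "orientation": TCP orientation; "force": force on the tool from outside, world axes, zero at the start; "wrist_torque": the same for the moment, N m; "grip_width": opening from 0.0 (shut) to 1.0 (fully open).
Only numpy, scipy, OpenCV 4.12 (cv2) and the standard library are available. Lean on these libraries where they do the work, as an engineer would, in place of code of your own. Each camera call takes 0.05 s, during which the arm holds its last target.

## Working session

There is one attempt and no reset: what is moved stays moved. The work goes in short steps, Python scripts to look and compute and a shell command to move; the robot and the scene stay as the last step left them, time stands still between calls to the robot, and variables do not carry over. Pictures are saved under pics/ and viewed, and the job is handed in when it is done.

```bash
ls; mkdir -p pics; python3 - <<'E'
from station import robot, viewer
import cv2
s=robot.read_state(); print(s)
for n in ("scene","top"):
    p,d=viewer.capture(n); cv2.imwrite(f"pics/{n}0.png",p[:,:,::-1]); c=viewer.calibration(n); print(n,c)
E
```

```text
pics
{'t': 0.0, 'qpos': array([ 1.20379603,  0.41188443, -0.0127226 ,  1.59705012,  0.00561149,
        1.1342864 , -0.08221357]), 'joint_vel': array([ 0.00090001, -0.0002583 ,  0.00061708,  0.00037357,  0.00064075,
        0.00025199, -0.00055016]), 'effort': array([ 4.02397654e-04, -5.87947905e+01,  6.41934592e-01, -2.91069388e+01,
       -5.37380681e-02,  1.85046264e-02,  1.95432463e-04]), 'ee_pos': array([ 0.18379612, -0.59683324,  0.22181618]), 'orientation': array([-1.33500153,  0.98729976, -0.98506103]), 'force': array([ 0.50606486, -0.03516735,  0.54146198]), 'wrist_torque': array([ 0.02157586, -0.04134631,  0.01388898]), 'grip_width': 1.0037734205727757}
scene {'fx': 388.9176153956629, 'fy': 388.9176153956629, 'cx': 321.55246017981415, 'cy': 199.61969539789996, 'k1': -0.09445630961055301, 'cam_to_world': array([[-0.87439503, -0.27688627,  0.39845617,  0.03376625],
       [-0.48498896,  0.47369091, -0.73512083,  0.9136927 ],
       [ 0.0147998 , -0.83603284, -0.54847976,  0.7359345 ],
       [ 0.        ,  0.        ,  0.        ,  1.        ]])}
top {'fx': 372.4254899943272, 'fy': 372.4254899943272, 'cx': 319.29151268372414, 'cy': 193.97224353607578, 'k1': 0.013831144514639302, 'cam_to_world': array([[ 2.65892386e-02, -9.85789252e-01,  1.65869113e-01,
         3.22779422e-01],
       [-9.99645929e-01, -2.63890045e-02,  3.41128654e-03,
        -8.05351394e-04],
       [ 1.01431116e-03, -1.65901087e-01, -9.86141876e-01,
         1.31699208e+00],
       [ 0.00000000e+00,  0.00000000e+00,  0.00000000e+00,
         1.00000000e+00]])}
```

View pics/top0.png

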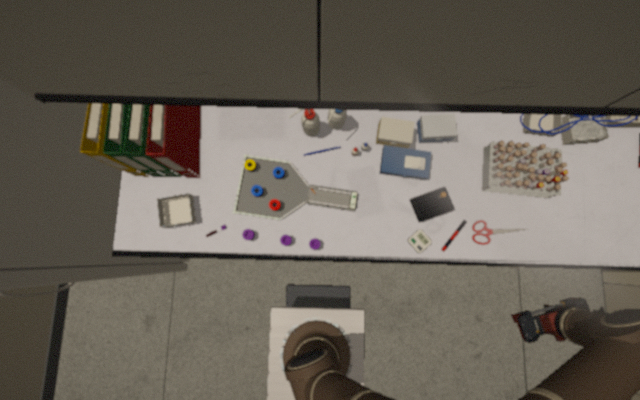

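View pics/scene0.png

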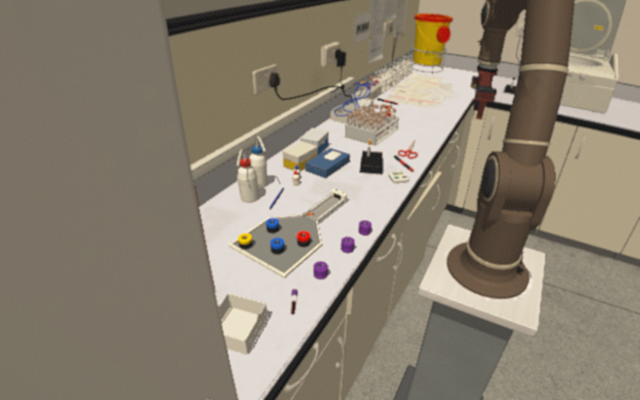

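```bash
cat > h.py <<'E'
from station import robot, viewer
import cv2, numpy as np
def ray(n,uv):
    c=viewer.calibration(n); uv=np.asarray(uv,float).reshape(-1,2)
    K=np.array([[c['fx'],0,c['cx']],[0,c['fy'],c['cy']],[0,0,1]])
    xy=cv2.undistortPoints(uv.reshape(-1,1,2),K,np.array([c['k1'],0,0,0,0.])).reshape(-1,2)
    T=c['cam_to_world']; d=np.c_[xy,np.ones(len(xy))]@T[:3,:3].T
    return T[:3,3],d
def p2w(n,uv,z):
    o,d=ray(n,uv); return o+d*((z-o[2])/d[:,2])[:,None]
def w2p(n,P):
    c=viewer.calibration(n); T=np.linalg.inv(c['cam_to_world'])
    P=np.asarray(P,float).reshape(-1,3)@T[:3,:3].T+T[:3,3]
    K=np.array([[c['fx'],0,c['cx']],[0,c['fy'],c['cy']],[0,0,1]])
    return cv2.projectPoints(P.reshape(-1,1,3),np.zeros(3),np.zeros(3),K,np.array([c['k1'],0,0,0,0.]))[0].reshape(-1,2)
HUE={'red':[(0,8),(172,180)],'blue':[(100,118)],'yellow':[(22,35)],'purple':[(130,160)],'orange':[(9,20)]}
def blobs(n,img,col,box,smin=120,vmin=60,amin=8):
    h=cv2.cvtColor(img,cv2.COLOR_RGB2HSV); m=np.zeros(img.shape[:2],np.uint8)
    for a,b in HUE[col]: m|=cv2.inRange(h,(a,smin,vmin),(b,255,255))
    x0,y0,x1,y1=box; k=np.zeros_like(m); k[y0:y1,x0:x1]=m[y0:y1,x0:x1]
    N,_,st,ce=cv2.connectedComponentsWithStats(cv2.morphologyEx(k,cv2.MORPH_CLOSE,np.ones((3,3),np.uint8)))
    return [(st[i,:].tolist(),ce[i]) for i in range(1,N) if st[i,4]>=amin]
def crop(img,box,f,name):
    x0,y0,x1,y1=box; cv2.imwrite(name,cv2.resize(img[y0:y1,x0:x1,::-1],None,fx=f,fy=f,interpolation=cv2.INTER_CUBIC))
E
python3 - <<'E'
from h import *
t,dt=viewer.capture('top'); s,ds=viewer.capture('scene')
crop(t,(225,145,375,255),5,'pics/topc.png'); crop(s,(220,175,380,295),5,'pics/scc.png')
for n,im,b in (('top',t,(200,140,380,260)),('scene',s,(220,180,380,290))):
  for c in ('red','blue','yellow','purple','orange'):
    for st,ce in blobs(n,im,c,b): print(n,c,st,ce.round(1),p2w(n,[[st[0]+st[2]/2-.5,st[1]+st[3]/2-.5]],.033).round(4),p2w(n,[ce],.033).round(4))
E
```

```text
top red [269, 199, 12, 12, 119] [274.5 204.5] [[0.4975 0.1584 0.033 ]] [[0.4975 0.1582 0.033 ]]
top blue [273, 167, 12, 11, 97] [278.3 172.2] [[0.6135 0.1497 0.033 ]] [[0.6126 0.1504 0.033 ]]
top blue [252, 185, 11, 12, 87] [257.  190.5] [[0.5452 0.2219 0.033 ]] [[0.5451 0.2219 0.033 ]]
top yellow [244, 159, 12, 12, 114] [249.8 164.5] [[0.6379 0.2535 0.033 ]] [[0.6379 0.2522 0.033 ]]
top purple [244, 230, 10, 9, 69] [248.5 234.3] [[0.393  0.2427 0.033 ]] [[0.3919 0.2427 0.033 ]]
top purple [282, 236, 9, 9, 64] [286. 240.] [[0.376  0.1133 0.033 ]] [[0.3761 0.1132 0.033 ]]
top purple [310, 240, 10, 9, 63] [314.5 243.9] [[0.365  0.0154 0.033 ]] [[0.3654 0.0154 0.033 ]]
scene red [297, 231, 14, 12, 145] [303.2 236.3] [[0.4954 0.167  0.033 ]] [[0.4965 0.1668 0.033 ]]
scene blue [266, 219, 13, 10, 103] [272.1 223.3] [[0.6097 0.1614 0.033 ]] [[0.61   0.1606 0.033 ]]
scene blue [271, 238, 13, 12, 136] [276.9 243.4] [[0.5435 0.2314 0.033 ]] [[0.544  0.2313 0.033 ]]
scene yellow [238, 233, 14, 12, 131] [244.5 238.7] [[0.6364 0.2599 0.033 ]] [[0.6357 0.2608 0.033 ]]
scene purple [360, 222, 11, 12, 108] [364.7 227.8] [[0.3589 0.0387 0.033 ]] [[0.3592 0.0404 0.033 ]]
scene purple [342, 238, 12, 14, 140] [347.2 244.4] [[0.3699 0.1358 0.033 ]] [[0.371  0.1359 0.033 ]]
scene purple [315, 262, 12, 16, 160] [320.5 269.8] [[0.3866 0.2618 0.033 ]] [[0.3859 0.2629 0.033 ]]
scene orange [306, 213, 7, 2, 13] [309.2 213.5] [[0.54   0.0605 0.033 ]] [[0.5392 0.0603 0.033 ]]
```

```bash
python3 - <<'E'
from h import *
from scipy.spatial.transform import Rotation as R
s=robot.read_state(); print(R.from_rotvec(s['orientation']).as_matrix().round(3), s['t'])
E
```

```text
[[ 0.294 -0.     0.956]
 [-0.956  0.001  0.294]
 [-0.001 -1.    -0.   ]] 0.2
```

View pics/topc.png

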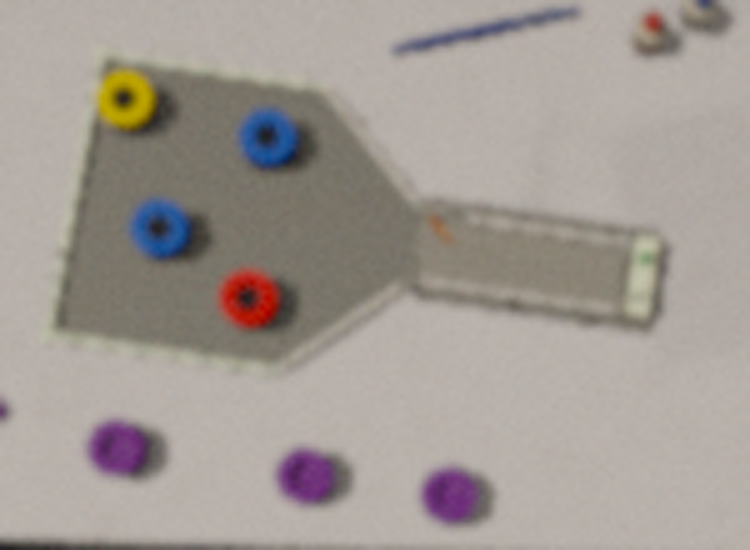

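View pics/scc.png

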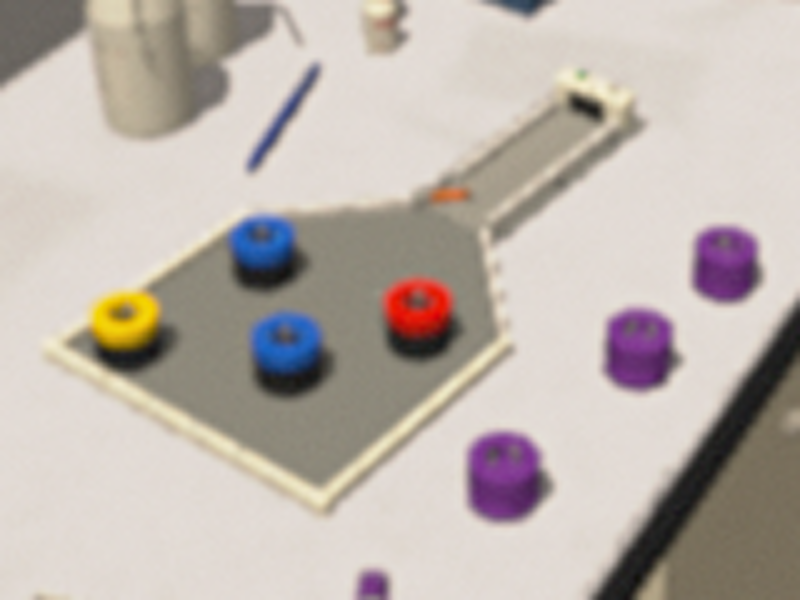

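```bash
python3 - <<'E'
from h import *
t=cv2.imread('pics/top0.png')[:,:,::-1]; s=cv2.imread('pics/scene0.png')[:,:,::-1]
from scipy.optimize import minimize
g=p2w('top',[[225+418/5,145+248/5]],.003)[0]; e=p2w('top',[[225+625/5,145+266/5]],.003)[0]
print(g,e,np.linalg.norm(g-e))
th0=np.arctan2(e[1]-g[1],e[0]-g[0])
def seg(a,b,n=40): return np.linspace(a,b,n)
# inner wall top edges (z 11) , outward normals
def lines():
    L=[]
    P=[(-245,101),(-85,101),(0,22),(150,22)]
    for sgn in (1,-1):
        for a,b in zip(P[:-1],P[1:]): L.append((np.array([a[0],sgn*a[1]]),np.array([b[0],sgn*b[1]])))
    L.append((np.array([-245.,-101]),np.array([-245.,101])))
    return L
def tw(q,p,z):
    c,s_=np.cos(q[2]),np.sin(q[2]); p=np.asarray(p)/1000
    return np.c_[q[0]+c*p[:,0]-s_*p[:,1],q[1]+s_*p[:,0]+c*p[:,1],np.full(len(p),z)]
gt={n:cv2.GaussianBlur(cv2.cvtColor(im.copy(),cv2.COLOR_RGB2GRAY).astype(np.float32),(0,0),0.7) for n,im in (('top',t),('scene',s))}
from scipy.ndimage import map_coordinates as mc
def cost(q,ns):
    v=0
    for n in ns:
        for a,b in lines():
            d=(b-a)/np.linalg.norm(b-a); nr=np.array([-d[1],d[0]])
            if nr@(a+b)<0 and abs(a[1]-b[1])<150: nr=-nr
            if abs(a[1]-b[1])>150: nr=np.array([-1.,0])
            p=seg(a+d*6,b-d*6)
            i=w2p(n,tw(q,p-nr*3,.005 )); o=w2p(n,tw(q,p+nr*3,.011))
            f=lambda u:mc(gt[n],[u[:,1],u[:,0]],order=1)
            v-=np.mean(np.clip(f(o)-f(i),-20,60))
    return v
for ns in (['top'],['scene'],['top','scene']):
    best=min((minimize(cost,np.array([g[0]+dx,g[1]+dy,th0+da]),(ns,),method='Nelder-Mead',options=dict(xatol=1e-4,fatol=1e-3)) for dx in(-.003,.003) for dy in(-.003,.003) for da in (-.02,.02)),key=lambda r:r.fun)
    print(ns,best.x.round(4),best.fun)
    if len(ns)==2: q=best.x
np.save('bay.npy',q)
for n,im,b in (('top',t,(225,145,375,255)),('scene',s,(220,175,380,295))):
    f=5; v=cv2.resize(im[b[1]:b[3],b[0]:b[2],::-1],None,fx=f,fy=f,interpolation=cv2.INTER_CUBIC)
    for a,c in lines():
        u=((w2p(n,tw(q,np.array([a,c]),.011))-b[:2]+.5)*f-.5).astype(int)
        cv2.line(v,tuple(map(int,u[0])),tuple(map(int,u[1])),(0,255,0),1)
    cv2.imwrite(f'pics/ov_{n}.png',v)
E
```

```text
[0.54049368 0.04190533 0.003     ] [ 0.53142365 -0.10628547  0.003     ] 0.1484681064049886Traceback (most recent call last):
  File "<stdin>", line 34, in <module>
  File "<stdin>", line 34, in <genexpr>
    res = _minimize_neldermead(fun, x0, args, callback, bounds=bounds,
                               **options)
    fxr = func(xr)
    fx = function(np.copy(x), *(wrapper_args + args))
  File "<stdin>", line 29, in cost
  File "h.py", line 12, in w2p
    c=viewer.calibration(n); T=np.linalg.inv(c['cam_to_world'])
ValueError: time passes only in moves, steps and waits
```

```bash
python3 - <<'E'
from station import viewer
import pickle
pickle.dump({n:viewer.calibration(n) for n in('top','scene')},open('cal.pkl','wb'))
E
sed -i 's/viewer\.calibration(n)/CAL[n]/; s/^import cv2, numpy as np/import cv2, numpy as np, pickle\nCAL=pickle.load(open("cal.pkl","rb"))/' h.py
cat > bayfit.py <<'E'
from h import *
t=cv2.imread('pics/top0.png')[:,:,::-1]; s=cv2.imread('pics/scene0.png')[:,:,::-1]
from scipy.optimize import minimize
g=p2w('top',[[225+418/5,145+248/5]],.003)[0]; e=p2w('top',[[225+625/5,145+266/5]],.003)[0]
th0=np.arctan2(e[1]-g[1],e[0]-g[0])
def seg(a,b,n=40): return np.linspace(a,b,n)
def lines():
    L=[]
    P=[(-245,101),(-85,101),(0,22),(150,22)]
    for sgn in (1,-1):
        for a,b in zip(P[:-1],P[1:]): L.append((np.array([a[0],sgn*a[1]]),np.array([b[0],sgn*b[1]])))
    L.append((np.array([-245.,-101]),np.array([-245.,101])))
    return L
def tw(q,p,z):
    c,s_=np.cos(q[2]),np.sin(q[2]); p=np.asarray(p)/1000
    return np.c_[q[0]+c*p[:,0]-s_*p[:,1],q[1]+s_*p[:,0]+c*p[:,1],np.full(len(p),z)]
if __name__=='__main__':
    gt={n:cv2.GaussianBlur(cv2.cvtColor(im.copy(),cv2.COLOR_RGB2GRAY).astype(np.float32),(0,0),0.7) for n,im in (('top',t),('scene',s))}
    from scipy.ndimage import map_coordinates as mc
    def cost(q,ns):
        v=0
        for n in ns:
            for a,b in lines():
                d=(b-a)/np.linalg.norm(b-a); nr=np.array([-d[1],d[0]])
                if nr@(a+b)<0: nr=-nr
                if abs(a[1]-b[1])>150: nr=np.array([-1.,0])
                p=seg(a+d*6,b-d*6)
                i=w2p(n,tw(q,p-nr*3,.005 )); o=w2p(n,tw(q,p+nr*3,.011))
                f=lambda u:mc(gt[n],[u[:,1],u[:,0]],order=1)
                v-=np.mean(np.clip(f(o)-f(i),-20,60))
        return v
    for ns in (['top'],['scene'],['top','scene']):
        best=min((minimize(cost,np.array([g[0]+dx,g[1]+dy,th0+da]),(ns,),method='Nelder-Mead',options=dict(xatol=1e-4,fatol=1e-3)) for dx in(-.003,.003) for dy in(-.003,.003) for da in (-.02,.02)),key=lambda r:r.fun)
        print(ns,best.x.round(4),best.fun)
        if len(ns)==2: q=best.x
    np.save('bay.npy',q)
    for n,im,b in (('top',t,(225,145,375,255)),('scene',s,(220,175,380,295))):
        f=5; v=cv2.resize(im[b[1]:b[3],b[0]:b[2],::-1],None,fx=f,fy=f,interpolation=cv2.INTER_CUBIC)
        for a,c in lines():
            u=((w2p(n,tw(q,np.array([a,c]),.011))-b[:2]+.5)*f-.5).astype(int)
            cv2.line(v,tuple(map(int,u[0])),tuple(map(int,u[1])),(0,255,0),1)
        cv2.imwrite(f'pics/ov_{n}.png',v)
E
python3 bayfit.py
```

```text
['top'] [ 0.5444  0.0457 -1.6971] -161.1028594970703
['scene'] [ 0.548   0.0434 -1.6961] -236.13418579101562
['top', 'scene'] [ 0.5463  0.045  -1.6947] -378.94830322265625
```

View pics/ov_top.png

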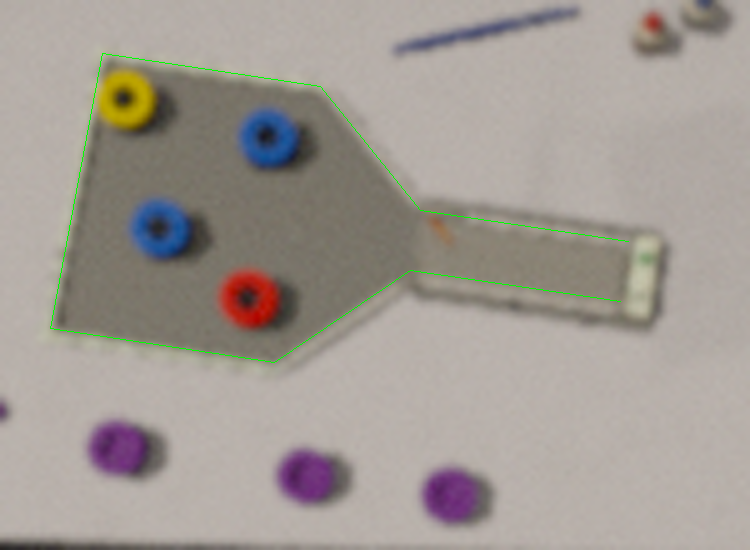

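View pics/ov_scene.png

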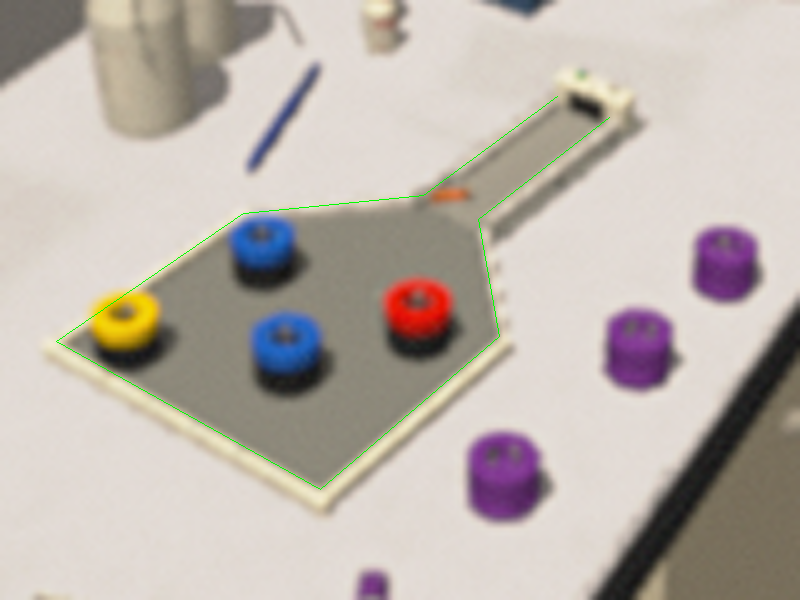

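```bash
python3 - <<'E'
from bayfit import *
q=np.load('bay.npy')
for n,im,b in (('top',t,(300,178,366,218)),('scene',s,(298,184,352,232))):
    f=12; v=cv2.resize(im[b[1]:b[3],b[0]:b[2],::-1],None,fx=f,fy=f,interpolation=cv2.INTER_CUBIC)
    qq=np.array([.5425,.045,-1.6955]) if n=='top' else np.array([.5460,.045,-1.6955])
    for a,c in lines():
        for z,col in((.011,(0,255,0)),(.003,(255,0,255))):
            u=((w2p(n,tw(qq,np.array([a,c]),z))-b[:2]+.5)*f-.5).astype(int)
            cv2.line(v,tuple(map(int,u[0])),tuple(map(int,u[1])),col,1)
    cv2.imwrite(f'pics/ov2_{n}.png',v)
E
```

```text
(no output)
```

View pics/ov2_top.png

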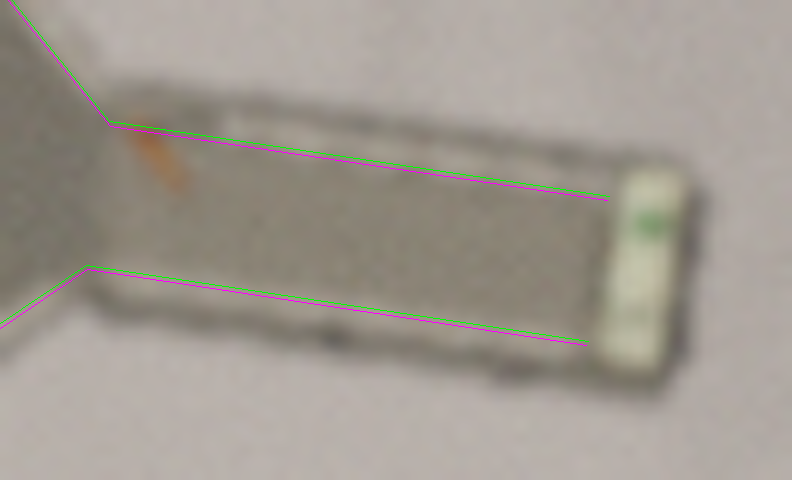

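View pics/ov2_scene.png

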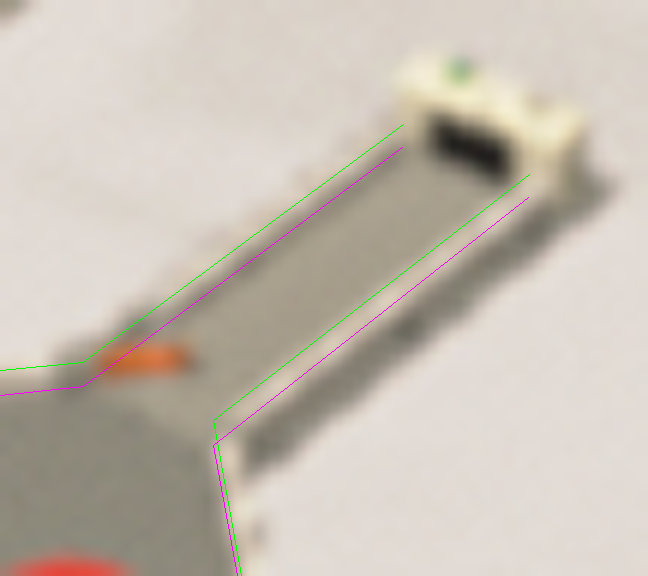

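```bash
cat >> h.py <<'E'
QB={'top':np.array([.5425,.0447,-1.6955]),'scene':np.array([.5465,.045,-1.6955]),'w':np.array([.5445,.0447,-1.6955])}
def tobay(P,n='w'):
    q=QB[n]; c,s=np.cos(q[2]),np.sin(q[2]); P=np.atleast_2d(P)[:,:2]-q[:2]
    return 1000*P@np.array([[c,-s],[s,c]])
def carriers(img,n='top'):
    b=(232,150,372,222) if n=='top' else (225,180,360,275)
    out=[]
    for c in ('red','blue','yellow'):
        for st,ce in blobs(n,img,c,b,amin=25):
            uv=[[st[0]+st[2]/2-.5,st[1]+st[3]/2-.5]]; uv=(np.array(uv)+ce)/2
            out.append((c,uv[0].round(1),tobay(p2w(n,uv,.034 if n=='top' else .030),n)[0].round(1),st[4]))
    return out
E
python3 - <<'E'
from h import *
for n in('top','scene'):
    im=cv2.imread(f'pics/{n}0.png')[:,:,::-1].copy()
    for r in carriers(im,n): print(n,*r)
E
```

```text
top red [274.5 204.5] [-107.1  -58.8] 118
top blue [278.4 172.1] [-113.    56.7] 98
top blue [257.  190.2] [-176.1  -18.5] 86
top yellow [249.7 164.5] [-218.2   68.5] 116
scene red [303.3 236.4] [-111.9  -62.9] 144
scene blue [272.  223.4] [-120.1   51.3] 103
scene blue [276.9 243.5] [-181.9  -23.4] 136
scene yellow [244.2 238.6] [-222.7   65.8] 129
```

```bash
cat >> h.py <<'E'
from scipy.spatial.transform import Rotation as R
def st():
    s=robot.read_state(); M=R.from_rotvec(s['orientation']).as_matrix(); p=s['ee_pos']
    az=np.degrees(np.arctan2(M[1,2],M[0,2])); h=(az-(np.degrees(QB['w'][2])+180)+180)%360-180
    b=tobay(p)[0]; a=np.radians(h)
    print(f"t {s['t']:.2f} tcp bay {b.round(1)} z {p[2]*1000:.1f} head {h:.1f} w {s['grip_width']*88:.1f} F {s['force'].round(1)} tilt {M[:,1].round(3)} q {s['qpos'].round(2)}")
    return s,M,p,b,h
def plan(bx,by,z,head):
    """tool delta (cm) to bring TCP to bay (mm) in present axes, and roll needed"""
    s,M,p,b,h=st(); q=QB['w']; c,sn=np.cos(q[2]),np.sin(q[2])
    T=np.array([q[0]+(c*bx-sn*by)/1000,q[1]+(sn*bx+c*by)/1000,z/1000])
    print('target',T.round(3),'delta tool cm',(M.T@(T-p)*100).round(2),'roll',round(-(head-h),1))
    Mn=M@R.from_rotvec([0,np.radians(-(head-h)),0]).as_matrix()
    print('delta after roll cm',(Mn.T@(T-p)*100).round(2))
E
python3 -c "
from h import *
a=np.radians(41); r=np.array([-108.5,-60])-40*np.array([np.cos(a),np.sin(a)])
plan(*r,220,41)"
python3 -m crank '[0,0,0,-10.5,2.8, 0,0,0,-10.5,2.8, 0,0,0,-10.5,2.8, 0,0,0,-10.5,2.8, 0,0,0,-10.5,2.8, 0,0,0,-10.5,2.8, 0,0,0,-10.5,2.8, 0,0,0,-10.5,2.8, 0,0,0,-10.5,2.8, 0,0,0,-10.5,2.8]'
python3 -c "
from h import *
a=np.radians(41); r=np.array([-108.5,-60])-40*np.array([np.cos(a),np.sin(a)])
plan(*r,220,41)"
```

```text
t 0.20 tcp bay [ 681.6 -278. ] z 222.2 head -65.7 w 87.9 F [0.3 0.3 0. ] tilt [-0.     0.001 -1.   ] q [ 1.2   0.41 -0.01  1.6   0.01  1.13 -0.08]
target [0.476 0.193 0.22 ] delta tool cm [-66.9    0.27  51.2 ] roll -106.7
delta after roll cm [68.29  0.27 49.33]
t: 1.45
ee_pos: [0.1833, -0.5955, 0.2196]
orientation: [-1.513, -0.472, 0.473]
force: [0.2, -0.3, 0.5]
grip_width: 0.317
t 1.45 tcp bay [ 680.2 -278.8] z 219.6 head 41.8 w 27.9 F [ 0.2 -0.3  0.5] tilt [-0.002  0.005 -1.   ] q [ 1.48  0.45 -0.39  1.58  0.18  1.16  1.65]
target [0.476 0.193 0.22 ] delta tool cm [68.91  0.31 48.25] roll 0.8
delta after roll cm [68.25  0.31 49.17]
```

```bash
python3 -m crank '[5,0,3.5,0,2.8, 5,0,3.5,0,2.8, 5,0,3.5,0,2.8, 5,0,3.5,0,2.8, 5,0,3.5,0,2.8, 5,0,3.5,0,2.8, 5,0,3.5,0,2.8, 5,0,3.5,0,2.8, 5,0,3.5,0,2.8, 5,0,3.5,0,2.8]' >/dev/null
python3 -c "
from h import *
a=np.radians(41); r=np.array([-108.5,-60])-40*np.array([np.cos(a),np.sin(a)])
plan(*r,220,41)"
```

```text
t 2.70 tcp bay [  75.4 -137.6] z 221.3 head 41.3 w 28.2 F [ 1.4 -0.4  0.8] tilt [ 0.002  0.001 -1.   ] q [ 0.81  0.09 -0.93  2.06  0.09  1.03  0.44]
target [0.476 0.193 0.22 ] delta tool cm [18.    0.16 12.68] roll 0.3
delta after roll cm [17.93  0.16 12.79]
```

```bash
python3 -m crank '[4.5,0,3.2,0,2.8, 4.5,0,3.2,0,2.8, 4.5,0,3.2,0,2.8, 4.5,0,3.2,0,2.8, 0,4,0,0,2.8,0,4,0,0,2.8,0,0,0,0,2.8]' >/dev/null
python3 - <<'E'
from h import *
a=np.radians(41); r=np.array([-108.5,-60])-40*np.array([np.cos(a),np.sin(a)])
plan(*r,20,41)
t,_=viewer.capture('top'); s,_=viewer.capture('scene')
v=np.hstack([cv2.resize(t[140:260,220:350],(520,480),interpolation=cv2.INTER_CUBIC)]);cv2.imwrite('pics/a1t.png',v[:,:,::-1])
crop(s,(210,130,370,290),4,'pics/a1s.png')
E
```

```text
t 3.58 tcp bay [-152.3  -85.6] z 140.0 head 41.6 w 28.2 F [-0.4 -0.5  0.7] tilt [ 0.004  0.003 -1.   ] q [ 0.2   0.48 -0.91  1.9   0.46  0.98 -0.31]
target [0.476 0.193 0.02 ] delta tool cm [-1.01 12.   -0.98] roll 0.6
delta after roll cm [-1.   12.   -0.99]
```

View pics/a1t.png

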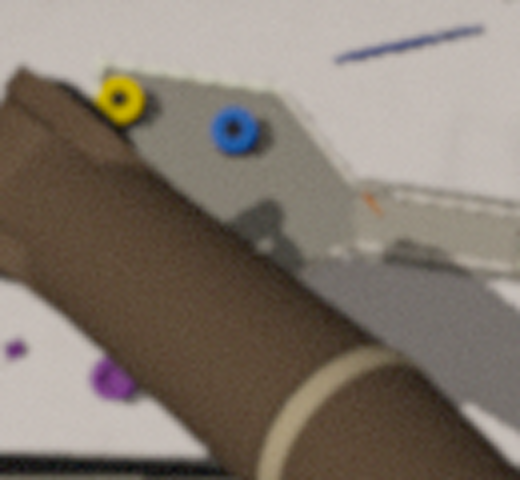

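View pics/a1s.png

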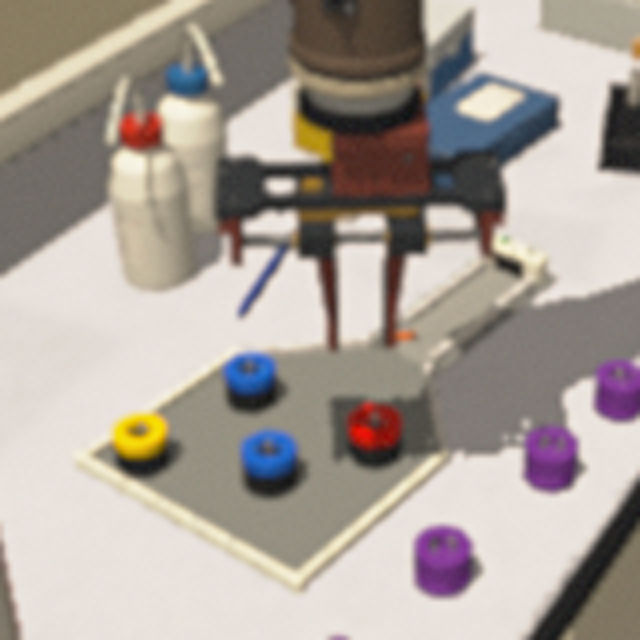

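```bash
python3 - <<'E'
from h import *
s,M,p,b,h=st()
P=[p,p+M[:,0]*.014,p-M[:,0]*.014,p+M[:,0]*.0275,p-M[:,0]*.0275]
u=w2p('scene',P); print(u.round(1)); print(((u-[210,130]+.5)*4).round(0))
s_,_=viewer.capture('scene'); crop(s_,(270,170,330,220),12,'pics/a2.png'); print(((u-[270,170]+.5)*12).round(0))
for r in carriers(s_,'scene'): print(*r)
E
```

```text
t 3.67 tcp bay [-153.3  -84. ] z 142.9 head 41.5 w 28.2 F [ 0.5  0.8 -0. ] tilt [ 0.008  0.004 -1.   ] q [ 0.2   0.48 -0.91  1.9   0.46  0.98 -0.31]
[[300.1 213.9]
 [294.7 214.1]
 [305.4 213.7]
 [289.6 214.3]
 [310.5 213.5]]
[[362. 338.]
 [341. 338.]
 [383. 337.]
 [320. 339.]
 [404. 336.]]
[[367. 533.]
 [303. 535.]
 [430. 531.]
 [241. 537.]
 [492. 529.]]
red [307.4 203.1] [32.1 34.2] 30
red [303.1 236.2] [-111.4  -61.5] 146
blue [272.  223.4] [-120.1   51.3] 103
blue [276.9 243.5] [-181.9  -23.4] 136
yellow [244.2 238.6] [-222.6   65.7] 129
```

View pics/a2.png

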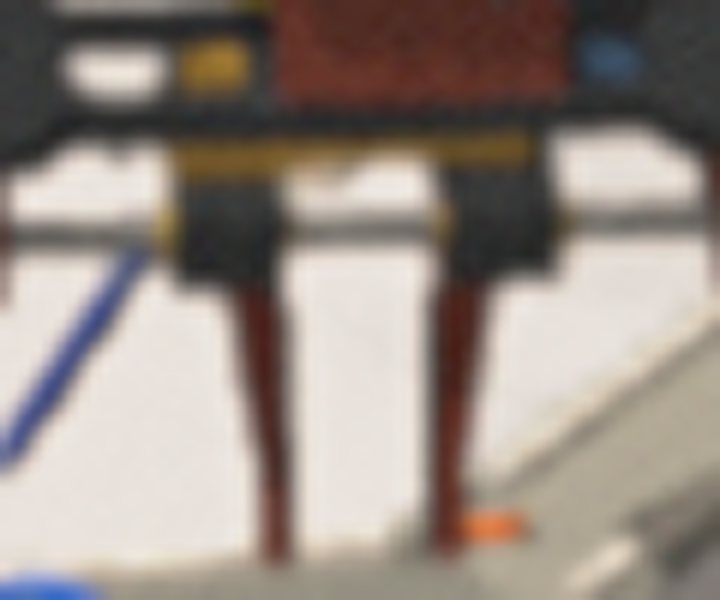

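```bash
python3 -m crank '[-1,0,-1,0.6,2.8, 0,4,0,0,2.8,0,4,0,0,2.8,0,3,0,0,2.8,0,0,0,0,2.8]' >/dev/null
python3 - <<'E'
from h import *
a=np.radians(41); r=np.array([-109.5,-60.5])-40*np.array([np.cos(a),np.sin(a)])
plan(*r,20,41)
s,_=viewer.capture('scene')
crop(s,(240,180,340,280),6,'pics/a3s.png')
E
```

```text
t 4.35 tcp bay [-135.2  -76.7] z 38.2 head 40.3 w 28.4 F [-0.2  0.   0.2] tilt [ 0.023  0.004 -1.   ] q [ 0.13  0.6  -0.78  2.    0.62  0.77 -0.44]
target [0.476 0.194 0.02 ] delta tool cm [-0.51  1.8   1.01] roll -0.7
delta after roll cm [-0.5   1.8   1.02]
```

View pics/a3s.png

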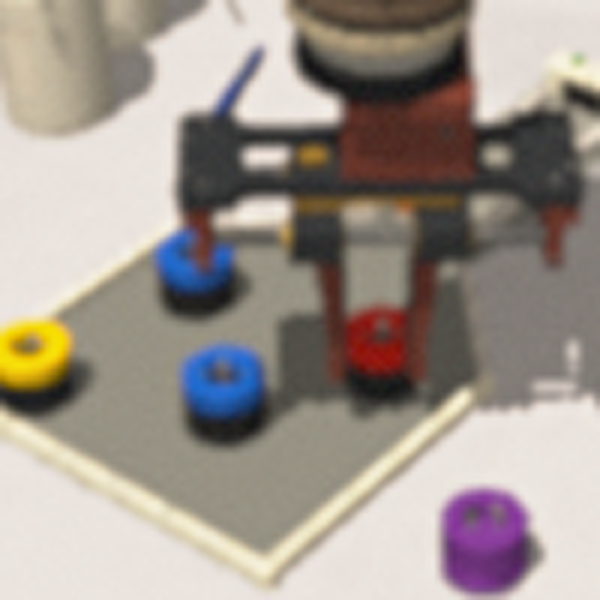

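```bash
python3 -m crank '[-0.3,0,1,-0.7,2.8, 0,0.8,0.2,0,2.8,0,0.8,0,0,2.8,0,0,0,0,2.8]' >/dev/null
python3 - <<'E'
from h import *
a=np.radians(41); r=np.array([-109.5,-60.5])-40*np.array([np.cos(a),np.sin(a)])
plan(*r,20,41)
s,_=viewer.capture('scene')
crop(s,(240,180,340,280),6,'pics/a4s.png')
E
```

```text
t 4.90 tcp bay [-144.4  -84. ] z 26.4 head 41.0 w 28.0 F [-0.2 -0.7 -0.4] tilt [ 0.031  0.006 -1.   ] q [ 0.1   0.61 -0.77  2.01  0.65  0.74 -0.48]
target [0.476 0.194 0.02 ] delta tool cm [-0.53  0.63 -0.16] roll 0.0
delta after roll cm [-0.53  0.63 -0.16]
```

View pics/a4s.png

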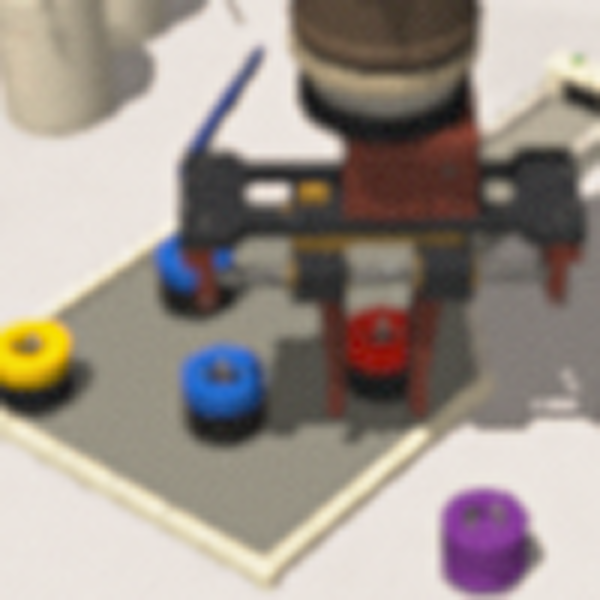

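```bash
python3 -m crank '[-0.25,0.5,0,0,2.8, -0.1,0.2,-0.8,0,2.8, 0,0.1,-1,0,2.8, 0,0,-1,0,2.8, 0,0,-1,0,2.8,0,0,-1,0,2.8,0,0,-1,0,2.8,0,0,-0.5,0,2.8,0,0,0,0,2.8]' >/dev/null
python3 - <<'E'
from h import *
st()
s,_=viewer.capture('scene')
for r in carriers(s,'scene'): print(*r)
crop(s,(240,180,340,280),6,'pics/a5s.png')
E
```

```text
t 6.08 tcp bay [-90.1 -41.3] z 18.7 head 40.9 w 28.4 F [ 0.6 -0.1 -0.9] tilt [ 0.031  0.006 -0.999] q [ 0.21  0.64 -0.75  1.98  0.66  0.74 -0.35]
red [307.9 196.2] [65.9 58.4] 257
red [303. 226.] [-73.5 -31.2] 187
blue [272.  223.4] [-120.1   51.3] 103
blue [276.9 243.5] [-181.9  -23.4] 136
yellow [244.5 238.6] [-222.2   65. ] 131
```

View pics/a5s.png

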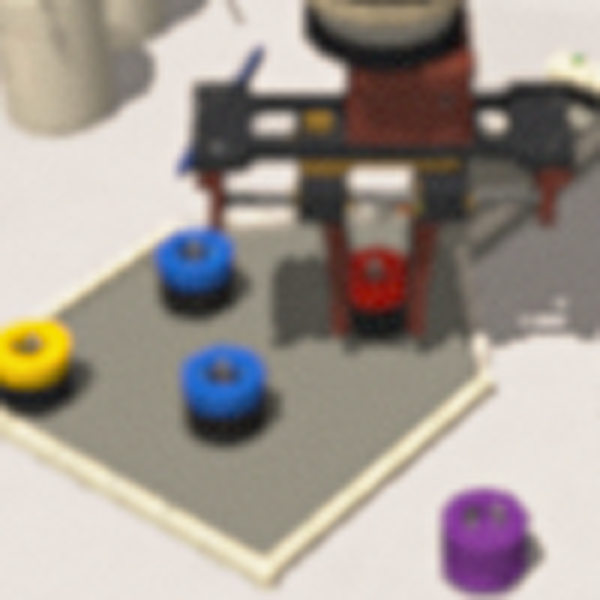

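```bash
cat > arc.py <<'E'
from h import *
import sys
def arc(C0,h0,C1,h1,n,L=24):
    s,M,p,b,h=st()
    prev=b; 
    for k in range(1,n+1):
        f=k/n; C=np.array(C0)*(1-f)+np.array(C1)*f; hh=h0*(1-f)+h1*f; a=np.radians(hh)
        T=C-L*np.array([np.cos(a),np.sin(a)]); hp=np.radians(h0*(1-(k-1)/n)+h1*(k-1)/n)
        d=T-prev; prev=T
        fw=d@[np.cos(hp),np.sin(hp)]; lf=d@[-np.sin(hp),np.cos(hp)]
        print(k,'tcp',T.round(1),'row dx %.2f dz %.2f roll %.1f'%(lf/10,-fw/10,(h0-h1)/n))
E
python3 -c "
from arc import *
arc((-72,-25.6),40.9,(-30,0),0,8)"
```

```text
t 6.12 tcp bay [-90.4 -41.5] z 18.7 head 40.9 w 28.2 F [-0.3  0.2  0. ] tilt [ 0.031  0.006 -0.999] q [ 0.21  0.64 -0.75  1.98  0.66  0.74 -0.35]
1 tcp [-86.2 -36.4] row dx 0.11 dz -0.64 roll 5.1
2 tcp [-82.1 -31.4] row dx 0.17 dz -0.62 roll 5.1
3 tcp [-77.9 -26.4] row dx 0.22 dz -0.62 roll 5.1
4 tcp [-73.5 -21.2] row dx 0.28 dz -0.62 roll 5.1
5 tcp [-68.9 -15.9] row dx 0.33 dz -0.61 roll 5.1
6 tcp [-64.1 -10.7] row dx 0.38 dz -0.60 roll 5.1
7 tcp [-59.2  -5.3] row dx 0.44 dz -0.58 roll 5.1
8 tcp [-54.   0.] row dx 0.49 dz -0.56 roll 5.1
```

```bash
python3 -m crank '[0.1,0,-0.65,5,2.8, 0.2,0,-0.6,5,2.8, 0.2,-0.05,-0.6,5,2.8, 0.3,0,-0.6,5,2.8, 0.3,0,-0.6,5,2.8]' >/dev/null
python3 - <<'E'
from arc import *
arc((-45,-9),15,(-28,0),0,4)
s,_=viewer.capture('scene')
for r in carriers(s,'scene')[1:2]: print(*r)
crop(s,(240,160,340,260),6,'pics/a6s.png')
E
```

```text
t 6.75 tcp bay [-72.5 -17.6] z 20.1 head 15.5 w 28.3 F [ 0.2  0.4 -0.9] tilt [ 0.031  0.009 -0.999] q [ 0.19  0.62 -0.65  1.95  0.57  0.72 -0.66]
1 tcp [-64.3 -11.4] row dx 0.38 dz -0.95 roll 3.8
2 tcp [-60.3  -7.6] row dx 0.29 dz -0.47 roll 3.8
3 tcp [-56.2  -3.8] row dx 0.32 dz -0.46 roll 3.8
4 tcp [-52.   0.] row dx 0.35 dz -0.44 roll 3.8
red [300.5 219.2] [-51.2  -3.7] 205
```

View pics/a6s.png

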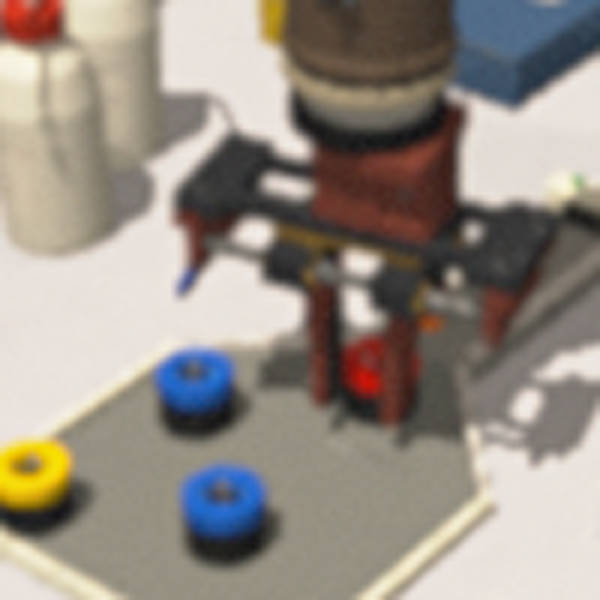

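```bash
python3 -m crank '[0.4,0,-0.5,4,2.8, 0.4,0,-0.5,4,2.8, 0.4,0,-0.4,4,2.8, 0.3,0,-0.3,3.5,2.8, 0,0,0,0,2.8]' >/dev/null
python3 - <<'E'
from h import *
st()
s,_=viewer.capture('scene')
for r in carriers(s,'scene')[1:2]: print(*r)
crop(s,(240,160,340,260),6,'pics/a7s.png')
E
```

```text
t 7.42 tcp bay [-60.3  -0.5] z 20.7 head -0.1 w 28.4 F [ 0.1  0.3 -0.1] tilt [ 0.031  0.01  -0.999] q [ 0.17  0.62 -0.59  1.92  0.51  0.71 -0.85]
red [291.9 211.5] [-35.3  43.9] 31
```

View pics/a7s.png

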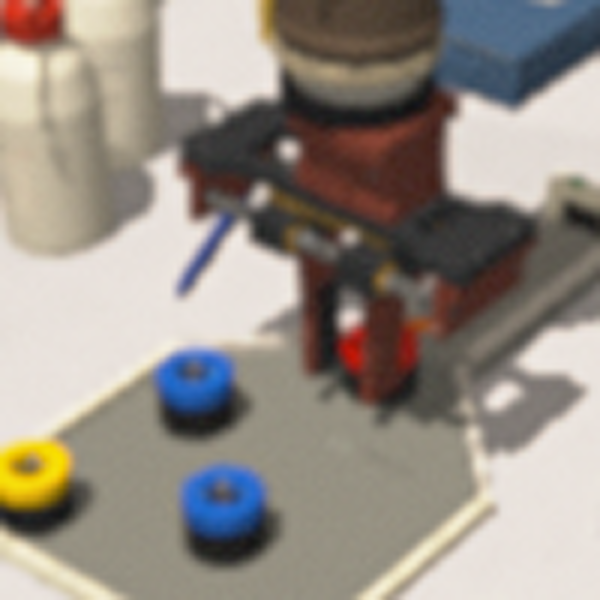

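```bash
python3 -m crank '[0,0,-0.8,0,2.8,0,0,-0.8,0,2.8,0,0,-0.8,0,2.8,0,0,-0.8,0,2.8,0,0,-0.8,0,2.8]' >/dev/null
python3 - <<'E'
from h import *
s,M,p,b,h=st(); print('F tool',(M.T@s['force']).round(2))
s,_=viewer.capture('scene')
crop(s,(250,150,350,250),6,'pics/a8s.png')
E
```

```text
t 8.10 tcp bay [-18.8  -1.1] z 20.2 head 0.2 w 28.1 F [-0.2  1.7  1.1] tilt [ 0.031  0.011 -0.999] q [ 0.25  0.61 -0.59  1.95  0.51  0.7  -0.77]
F tool [-0.33 -1.13  1.69]
```

View pics/a8s.png

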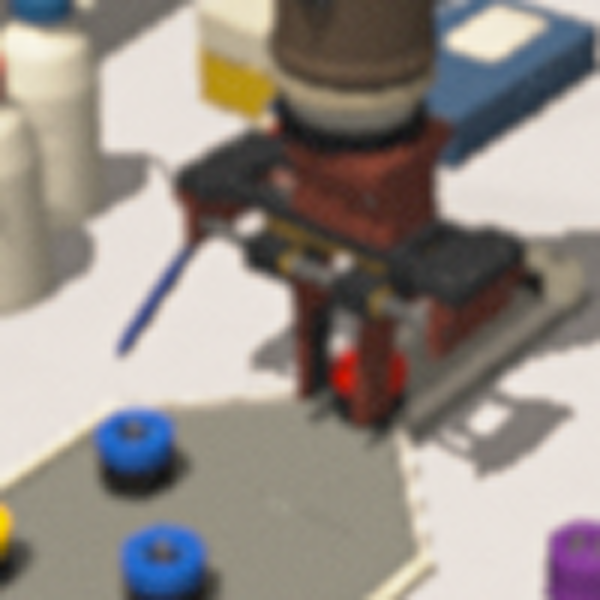

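```bash
python3 -m crank '[0,0,-0.8,0,2.8,0,0,-0.8,0,2.8,0,0,-0.8,0,2.8,0,0,-0.8,0,2.8,0,0,-0.8,0,2.8,0,0,-0.8,0,2.8]' >/dev/null
python3 - <<'E'
from h import *
s,M,p,b,h=st(); print('F tool',(M.T@s['force']).round(2))
s,_=viewer.capture('scene')
crop(s,(270,150,370,250),6,'pics/a9s.png')
E
```

```text
t 8.90 tcp bay [33.  -0.8] z 19.7 head 0.2 w 27.9 F [0.3 1.2 1.1] tilt [ 0.031  0.01  -0.999] q [ 0.35  0.6  -0.59  1.98  0.51  0.69 -0.68]
F tool [ 0.16 -1.13  1.25]
```

View pics/a9s.png

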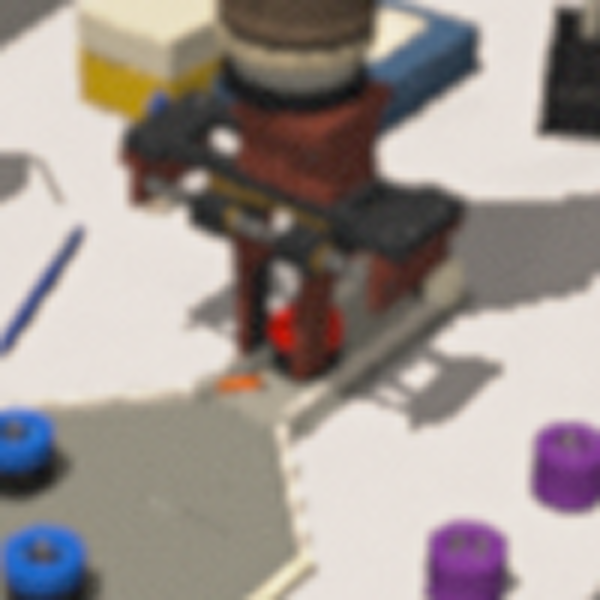

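```bash
python3 -m crank '[0,0,1.2,0,2.8,0,-2.5,0.5,0,2.8,0,-2.5,0,0,2.8,2,0,4.1,0,2.8,2,0,4.1,0,2.8,2,0,4.1,0,2.8,1.8,0,4,0,2.8,0,0,0,9,2.8,0,0,0,9,2.8,0,0,0,9,2.8]' >/dev/null
python3 -m crank '[0,0,0,9,2.8,0,0,0,0,2.8]' >/dev/null
python3 - <<'E'
from h import *
plan(-148,77.5,20,-36)
s,_=viewer.capture('scene'); t,_=viewer.capture('top')
for r in carriers(s,'scene')[:]: print(*r)
for r in carriers(t,'top')[:]: print(*r)
crop(s,(225,170,345,270),6,'pics/b1s.png'); crop(t,(225,145,375,255),5,'pics/b1t.png')
E
```

```text
t 10.45 tcp bay [-160.4   71.9] z 72.3 head -36.6 w 28.0 F [ 0.6 -0.3 -0.4] tilt [ 0.024  0.009 -1.   ] q [-0.06  0.66 -0.46  1.63  0.36  0.91 -1.41]
target [0.64  0.182 0.02 ] delta tool cm [ 1.13  5.22 -0.78] roll -0.6
delta after roll cm [ 1.13  5.22 -0.8 ]
red [255.9 183.4] [ 20.1 255.4] 122
red [259.4 207.9] [-83.2 139.1] 190
red [321.4 204.4] [53.5 -6.7] 100
blue [272.1 223.5] [-120.1   50.9] 102
blue [276.6 243. ] [-181.   -21.4] 146
yellow [244.2 238.6] [-222.7   65.8] 130
red [324.1 195.4] [58.6 -1.1] 99
blue [257.  190.2] [-176.1  -18.5] 86
yellow [245.8 166.3] [-230.6   59.9] 33
```

View pics/b1s.png

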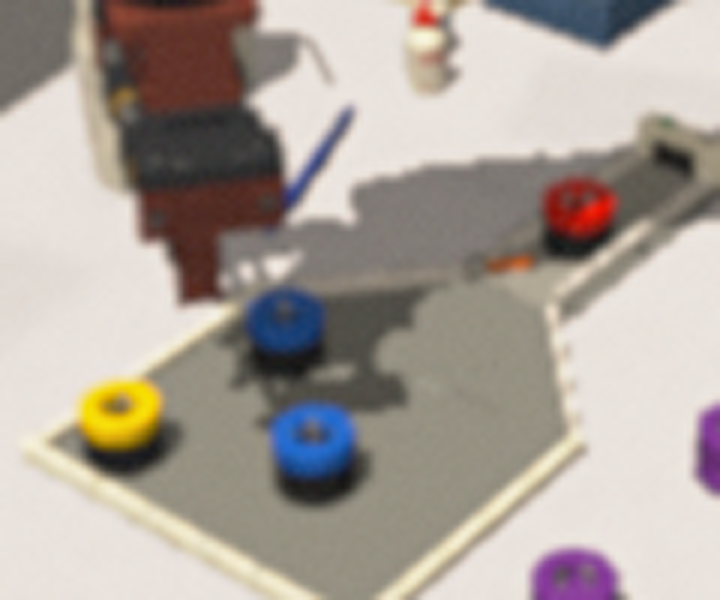

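View pics/b1t.png

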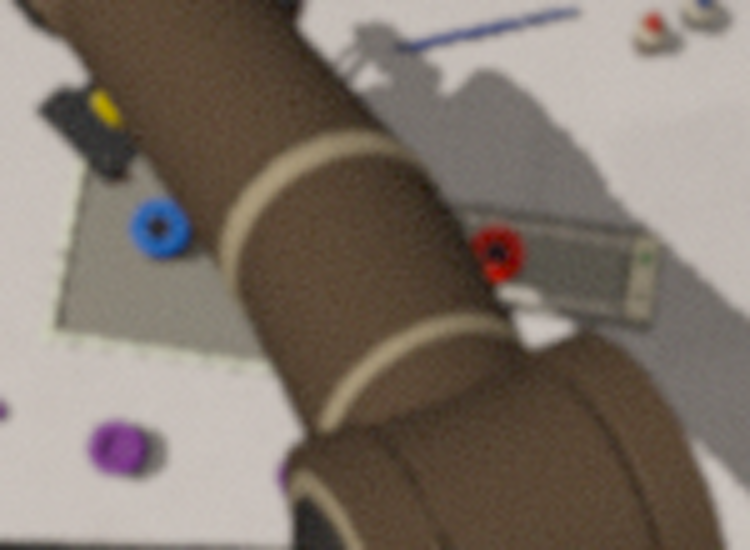

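```bash
python3 -c "
from h import *
plan(-148.5,80.7,20,-36)"
python3 -m crank '[1.3,0,-0.5,-0.6,2.8,0,2.5,0,0,2.8,0,1.8,0,0,2.8,0,0,0,0,2.8]' >/dev/null
python3 - <<'E'
from h import *
plan(-148.5,80.7,20,-36)
s,_=viewer.capture('scene')
crop(s,(225,170,325,270),6,'pics/b2s.png')
E
```

```text
t 10.55 tcp bay [-160.1   72. ] z 72.2 head -36.5 w 28.0 F [-0.7 -0.9 -0. ] tilt [ 0.024  0.009 -1.   ] q [-0.06  0.66 -0.46  1.63  0.36  0.91 -1.41]
target [0.643 0.182 0.02 ] delta tool cm [ 1.34  5.23 -0.54] roll -0.5
delta after roll cm [ 1.33  5.23 -0.55]
t 11.05 tcp bay [-145.6   82.7] z 28.0 head -35.6 w 28.2 F [-0.6  0.  -0.7] tilt [ 0.024  0.008 -1.   ] q [-0.05  0.72 -0.44  1.64  0.39  0.84 -1.39]
target [0.643 0.182 0.02 ] delta tool cm [-0.35  0.8   0.1 ] roll 0.4
delta after roll cm [-0.35  0.8   0.1 ]
```

View pics/b2s.png

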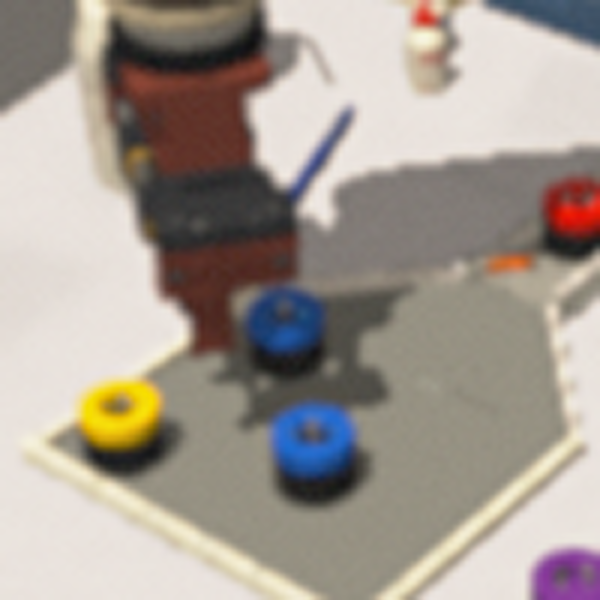

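```bash
python3 -m crank '[-0.35,0.5,0,0.4,2.8,0,0.2,-0.8,0,2.8,0,0,-0.8,0,2.8,0,0,-0.9,0,2.8,0,0,-0.9,0,2.8,0,0,-0.9,0,2.8,0,0,-0.9,0,2.8,0,0,-0.9,0,2.8,0,0,-0.7,0,2.8]' >/dev/null
python3 - <<'E'
from arc import *
s,M,p,b,h=st(); print('F tool',(M.T@s['force']).round(2)); a=np.radians(h)
C=b+24*np.array([np.cos(a),np.sin(a)]); print(C)
arc(C,h,(-28,0),0,8)
s,_=viewer.capture('scene')
for r in carriers(s,'scene')[:]: print(*r)
crop(s,(240,170,340,270),6,'pics/b3s.png')
E
```

```text
t 12.22 tcp bay [-90.3  39.3] z 22.5 head -35.9 w 28.0 F [0.6 0.9 1.7] tilt [ 0.03   0.01  -0.999] q [ 0.03  0.65 -0.45  1.81  0.39  0.74 -1.38]
F tool [-0.09 -1.67  1.11]
[-70.89343813  25.16882074]
t 12.22 tcp bay [-90.3  39.3] z 22.5 head -35.9 w 28.0 F [0.6 0.9 1.7] tilt [ 0.03   0.01  -0.999] q [ 0.03  0.65 -0.45  1.81  0.39  0.74 -1.38]
1 tcp [-86.   34.5] row dx -0.13 dz -0.63 roll -4.5
2 tcp [-81.6  29.8] row dx -0.18 dz -0.63 roll -4.5
3 tcp [-77.   24.9] row dx -0.23 dz -0.63 roll -4.5
4 tcp [-72.3  20. ] row dx -0.27 dz -0.62 roll -4.5
5 tcp [-67.4  15. ] row dx -0.32 dz -0.61 roll -4.5
6 tcp [-62.4  10. ] row dx -0.37 dz -0.60 roll -4.5
7 tcp [-57.3   5. ] row dx -0.42 dz -0.59 roll -4.5
8 tcp [-52.   0.] row dx -0.46 dz -0.57 roll -4.5
red [282.2 187.6] [ 55.5 163.1] 277
red [321.4 204.4] [53.5 -6.6] 97
red [286.7 215.9] [-63.3  41.4] 174
blue [291.6 221. ] [-74.8  12.3] 53
blue [276.9 243.5] [-181.9  -23.4] 136
yellow [244.2 238.6] [-222.6   65.7] 129
```

View pics/b3s.png

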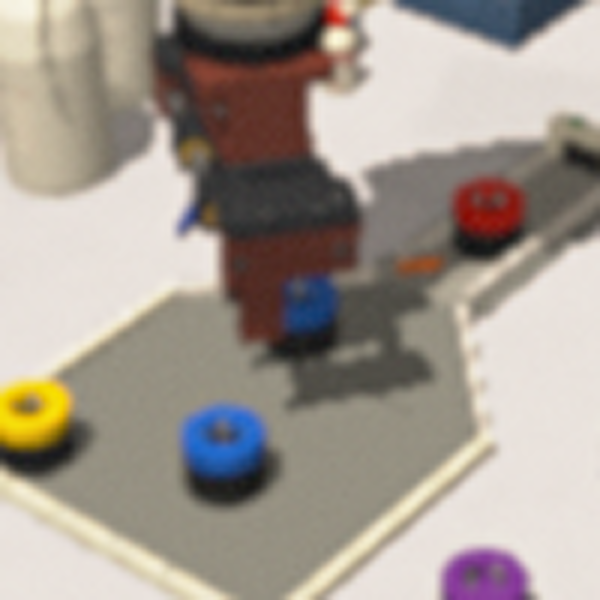

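```bash
python3 - <<'E'
from h import *
for u in ([289.5,219.5],[290,220],[290,219]): print(u,tobay(p2w('scene',[u],.030),'scene')+[4.7,4.7])
E
python3 -m crank '[-0.15,0,-0.65,-4.5,2.8,-0.2,0,-0.65,-4.5,2.8,-0.25,0,-0.65,-4.5,2.8,-0.3,0,-0.6,-4.5,2.8,-0.35,0,-0.6,-4.5,2.8]'>/dev/null
python3 - <<'E'
from arc import *
s,M,p,b,h=st(); print('F tool',(M.T@s['force']).round(2)); a=np.radians(h)
C=b+24*np.array([np.cos(a),np.sin(a)]); print(C)
arc(C,h,(-28,0),0,4)
s,_=viewer.capture('scene')
crop(s,(240,170,340,270),6,'pics/b4s.png')
E
```

```text
[289.5, 219.5] [[-67.96592389  26.92265816]]
[290, 220] [[-69.02029764  24.03871455]]
[290, 219] [[-65.04313332  27.37779379]]
t 12.90 tcp bay [-67.7  13.4] z 22.0 head -12.7 w 27.8 F [1.3 1.2 0.7] tilt [ 0.032  0.011 -0.999] q [ 0.13  0.63 -0.55  1.89  0.48  0.72 -1.04]
F tool [ 0.86 -0.62  1.61]
[-44.25909181   8.14906491]
t 12.90 tcp bay [-67.7  13.4] z 22.0 head -12.7 w 27.8 F [1.3 1.2 0.7] tilt [ 0.032  0.011 -0.999] q [ 0.13  0.63 -0.55  1.89  0.48  0.72 -1.04]
1 tcp [-63.9  10.1] row dx -0.24 dz -0.45 roll -3.2
2 tcp [-60.    6.7] row dx -0.27 dz -0.44 roll -3.2
3 tcp [-56.    3.4] row dx -0.29 dz -0.43 roll -3.2
4 tcp [-52.   0.] row dx -0.31 dz -0.42 roll -3.2
```

View pics/b4s.png

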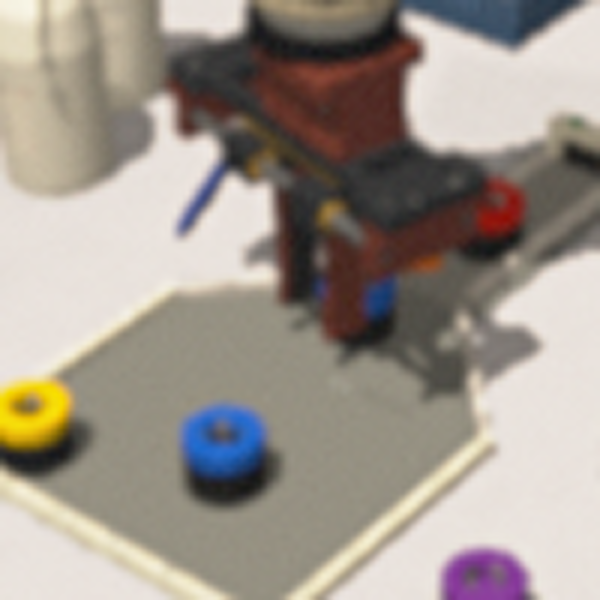

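```bash
python3 -m crank '[-0.3,0,-0.5,-3.3,2.8,-0.3,0,-0.45,-3.2,2.8,-0.3,0,-0.45,-3.2,2.8,-0.3,0.1,-0.45,-3.2,2.8,0,0,0,0,2.8]'>/dev/null
python3 - <<'E'
from h import *
s,M,p,b,h=st(); print('F tool',(M.T@s['force']).round(2))
E
```

```text
t 13.57 tcp bay [-51.5  -0.8] z 20.9 head 0.5 w 27.7 F [ 0.4 -0.6  0.3] tilt [ 0.033  0.013 -0.999] q [ 0.2   0.62 -0.61  1.93  0.53  0.71 -0.84]
F tool [ 0.46 -0.3  -0.58]
```

```bash
python3 -m crank '[0,0,-0.8,0.3,2.8,0,0,-0.8,0,2.8,0,0,-0.8,0,2.8,0,0,-0.8,0,2.8]'>/dev/null
python3 - <<'E'
from h import *
s,M,p,b,h=st(); print('F tool',(M.T@s['force']).round(2))
s,_=viewer.capture('scene')
crop(s,(260,160,360,260),6,'pics/b5s.png')
E
```

```text
t 14.07 tcp bay [-18.6  -0.5] z 20.4 head -0.0 w 28.3 F [0.1 2.4 2. ] tilt [ 0.034  0.013 -0.999] q [ 0.26  0.61 -0.61  1.95  0.53  0.7  -0.79]
F tool [-0.18 -1.92  2.39]
```

View pics/b5s.png

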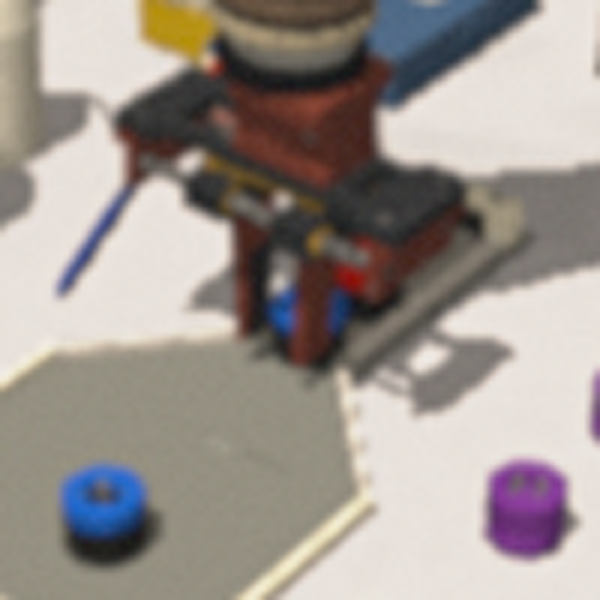

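```bash
python3 -m crank '[0,0,-0.8,0,2.8,0,0,-0.8,0,2.8,0,0,-0.8,0,2.8,0,0,-0.8,0,2.8,0,0,-0.8,0,2.8,0,0,-0.8,0,2.8]'>/dev/null
python3 - <<'E'
from h import *
s,M,p,b,h=st(); print('F tool',(M.T@s['force']).round(2))
s,_=viewer.capture('scene')
crop(s,(270,160,370,260),6,'pics/b6s.png')
E
```

```text
t 14.88 tcp bay [32.4 -0. ] z 20.0 head -0.0 w 28.4 F [0.9 3.6 3.2] tilt [ 0.035  0.014 -0.999] q [ 0.36  0.6  -0.61  1.98  0.53  0.69 -0.7 ]
F tool [ 0.55 -3.15  3.73]
```

View pics/b6s.png

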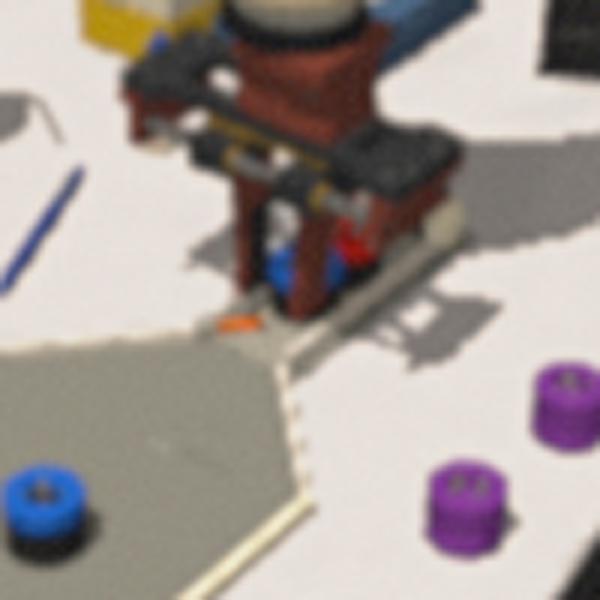

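```bash
python3 -m crank '[0,0,1.2,0,2.8,0,-2.5,0.5,0,2.8,0,-2.5,0,0,2.8,-0.5,0,4.5,0,2.8,-0.5,0,4.5,0,2.8,-0.5,0,4.5,0,2.8,-0.5,0,4.5,0,2.8,0,0,4.5,-7.6,2.8,0,0,0,0,2.8]' >/dev/null
python3 - <<'E'
from h import *
plan(-216.7,-23.7,20,7.6)
s,_=viewer.capture('scene'); t,_=viewer.capture('top')
for r in carriers(s,'scene')[:]: print(*r)
for r in carriers(t,'top')[:]: print(*r)
crop(s,(225,170,345,270),6,'pics/c1s.png')
E
```

```text
t 16.05 tcp bay [-213.1  -25.2] z 70.2 head 7.5 w 27.9 F [-0.2 -0.7 -0.7] tilt [ 0.025  0.006 -1.   ] q [-0.04  0.63 -0.68  1.78  0.51  0.89 -0.95]
target [0.548 0.263 0.02 ] delta tool cm [0.06 5.03 0.31] roll -0.1
delta after roll cm [0.06 5.03 0.31]
red [271.  197.6] [-15.8 150.6] 421
red [328.6 199. ] [94.3 -6.6] 78
red [239.7 204.4] [-107.7  203.7] 27
red [292.  222.1] [-78.1   7.6] 72
red [261.1 226.4] [-151.2   67. ] 37
red [274.5 232.4] [-148.2   16. ] 85
blue [321.2 204.5] [52.7 -6.6] 82
blue [277.3 244. ] [-183.2  -25.9] 102
yellow [244.5 238.6] [-222.3   64.9] 132
red [335.4 197.3] [98.5 -2.1] 109
blue [323.6 195.4] [56.8 -1.7] 87
yellow [252.6 163.7] [-208.6   73. ] 46
```

View pics/c1s.png

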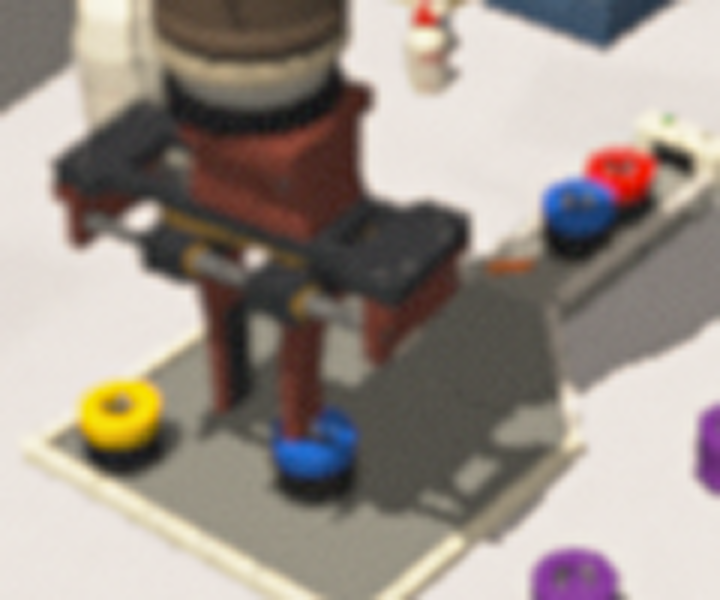

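```bash
python3 -m crank '[0.1,0,0.6,0,2.8,0,2.2,0.1,0,2.8,0,0,0,0,2.8]' >/dev/null
python3 - <<'E'
from h import *
plan(-216.7,-23.7,20,7.6)
s,_=viewer.capture('scene')
crop(s,(225,170,345,270),6,'pics/c2s.png')
E
```

```text
t 16.52 tcp bay [-211.7  -22.5] z 45.3 head 6.8 w 28.2 F [ 0.  -0.2 -0.1] tilt [ 0.024 -0.001 -1.   ] q [-0.06  0.66 -0.65  1.79  0.54  0.85 -0.98]
target [0.548 0.263 0.02 ] delta tool cm [-0.12  2.53  0.51] roll -0.8
delta after roll cm [-0.11  2.53  0.51]
```

View pics/c2s.png

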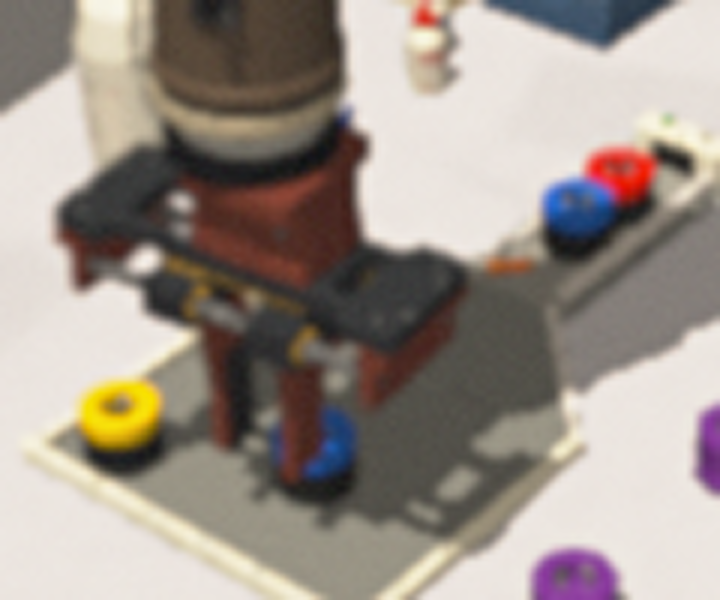

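```bash
python3 -m crank '[-0.1,0,0.8,-0.8,2.8,0,1.2,0.3,0,2.8,0,0.9,0,0,2.8,0,0,0,0,2.8]' >/dev/null
python3 - <<'E'
from h import *
plan(-216.7,-23.7,20,7.6)
s,_=viewer.capture('scene')
for r in carriers(s,'scene')[:]: print(*r)
crop(s,(225,170,345,270),6,'pics/c3s.png')
E
```

```text
t 17.07 tcp bay [-223.9  -23.6] z 24.1 head 7.6 w 28.1 F [ 0.2 -0.3  0.5] tilt [ 0.026 -0.    -1.   ] q [-0.09  0.7  -0.64  1.78  0.57  0.83 -1.  ]
target [0.548 0.263 0.02 ] delta tool cm [-0.11  0.41 -0.72] roll -0.0
delta after roll cm [-0.11  0.41 -0.72]
red [328.6 198.9] [94.4 -6.5] 77
red [268.7 214.9] [-93.4  89.5] 384
red [289.1 238.9] [-145.4  -37.6] 63
red [258.7 241.9] [-208.2   22.5] 39
red [272.7 248.4] [-205.1  -28.4] 75
blue [321.2 204.9] [51.2 -7.7] 85
blue [279.3 245.6] [-184.9  -34.9] 31
yellow [244.5 238.6] [-222.4   65. ] 129
```

View pics/c3s.png

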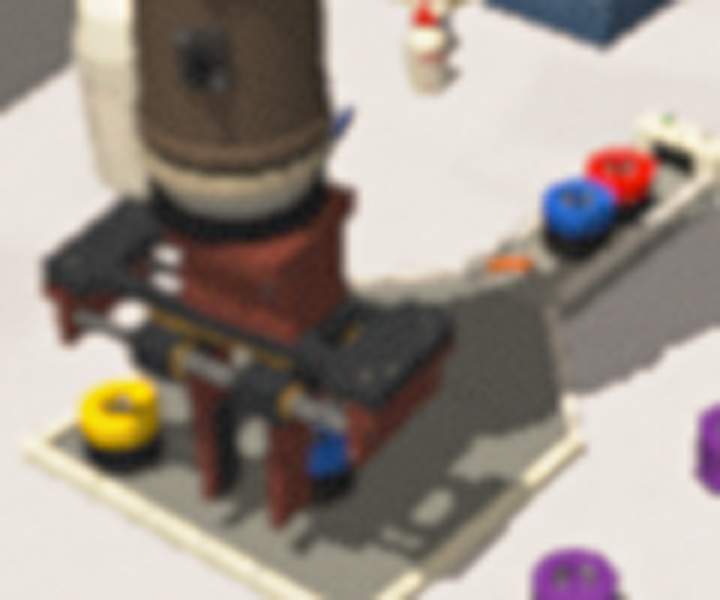

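```bash
python3 -m crank '[-0.1,0.3,-0.8,0,2.8,0,0,-0.8,0,2.8,0,0,-0.9,0,2.8,0,0,-0.9,0,2.8,0,0,-0.9,0,2.8,0,0,-0.9,0,2.8,0,0,-0.9,0,2.8]' >/dev/null
python3 - <<'E'
from h import *
s,M,p,b,h=st(); print('F tool',(M.T@s['force']).round(2))
s,_=viewer.capture('scene')
crop(s,(225,170,345,270),6,'pics/c4s.png')
E
```

```text
t 18.00 tcp bay [-159.   -15.2] z 22.2 head 7.5 w 28.1 F [ 0.8 -0.5 -0.1] tilt [ 0.027  0.    -1.   ] q [ 0.02  0.67 -0.64  1.85  0.57  0.78 -0.92]
F tool [ 0.76  0.16 -0.46]
```

View pics/c4s.png

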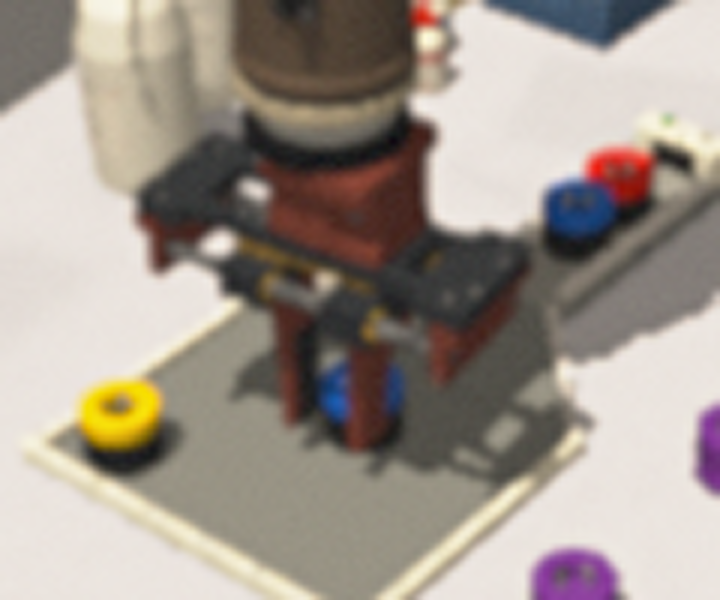

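```bash
python3 -m crank '[0,0,-0.9,0,2.8,0,0,-1,0,2.8,0,0,-1,0,2.8,0,0,-1,0,2.8,0,0,-1,0,2.8,0,0,-1,0,2.8,0,0,-1,0,2.8,0.2,0,-0.8,2.5,2.8,0.2,0,-0.8,2.5,2.8,0.2,0,-0.6,2.5,2.8]' >/dev/null
python3 - <<'E'
from h import *
s,M,p,b,h=st(); print('F tool',(M.T@s['force']).round(2))
s,_=viewer.capture('scene')
crop(s,(240,160,360,260),6,'pics/c5s.png')
E
```

```text
t 19.30 tcp bay [-61.5   3.1] z 22.2 head -0.5 w 28.2 F [0.1 0.1 0.5] tilt [ 0.027 -0.001 -1.   ] q [ 0.18  0.63 -0.61  1.91  0.54  0.74 -0.88]
F tool [ 0.09 -0.45  0.09]
```

View pics/c5s.png

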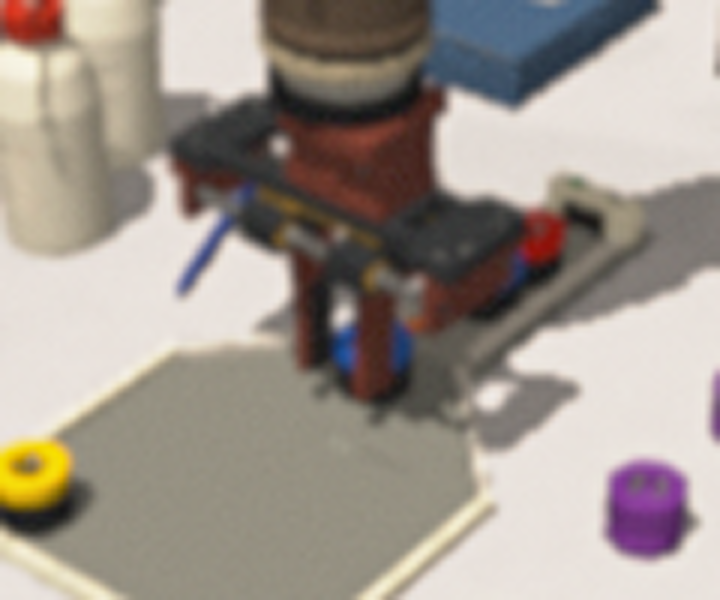

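```bash
python3 -m crank '[-0.2,0,-0.5,-0.4,2.8,-0.15,0.1,-0.5,0,2.8,0,0.1,-0.8,0,2.8,0,0,-0.8,0,2.8,0,0,-0.8,0,2.8,0,0,-0.8,0,2.8]' >/dev/null
python3 - <<'E'
from h import *
s,M,p,b,h=st(); print('F tool',(M.T@s['force']).round(2))
s,_=viewer.capture('scene')
crop(s,(260,160,360,260),6,'pics/c6s.png')
E
```

```text
t 20.10 tcp bay [-18.2  -0.1] z 20.5 head -0.1 w 27.9 F [-0.5  2.7  1.4] tilt [ 0.029  0.001 -1.   ] q [ 0.26  0.62 -0.62  1.95  0.54  0.72 -0.81]
F tool [-0.78 -1.42  2.6 ]
```

View pics/c6s.png

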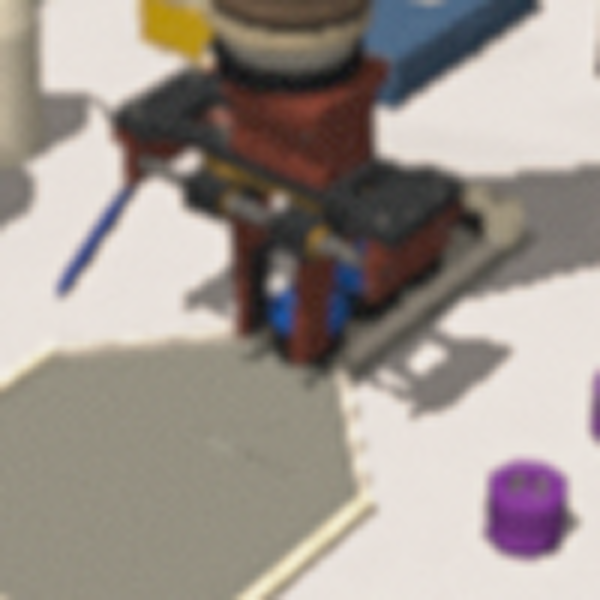

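```bash
python3 -m crank '[0,0,-0.8,0,2.8,0,0,-0.8,0,2.8,0,0,-0.8,0,2.8,0,0,-0.8,0,2.8]' >/dev/null
python3 -c "
from h import *
s,M,p,b,h=st(); print('F tool',(M.T@s['force']).round(2))"
python3 -m crank '[0,0,-0.4,0,2.8,0,0,-0.3,0,2.8]' >/dev/null
python3 - <<'E'
from h import *
s,M,p,b,h=st(); print('F tool',(M.T@s['force']).round(2))
s,_=viewer.capture('scene')
crop(s,(270,160,370,260),6,'pics/c7s.png')
E
```

```text
t 20.65 tcp bay [16.4 -0.3] z 20.3 head -0.1 w 27.9 F [0.1 1.8 2. ] tilt [ 0.029  0.001 -1.   ] q [ 0.33  0.61 -0.62  1.96  0.54  0.71 -0.75]
F tool [-0.07 -2.    1.8 ]
t 20.90 tcp bay [24.5 -0.2] z 20.3 head -0.2 w 28.2 F [0.2 2.4 1.3] tilt [ 0.029  0.001 -1.   ] q [ 0.34  0.61 -0.62  1.97  0.54  0.71 -0.73]
F tool [-0.05 -1.33  2.41]
```

View pics/c7s.png

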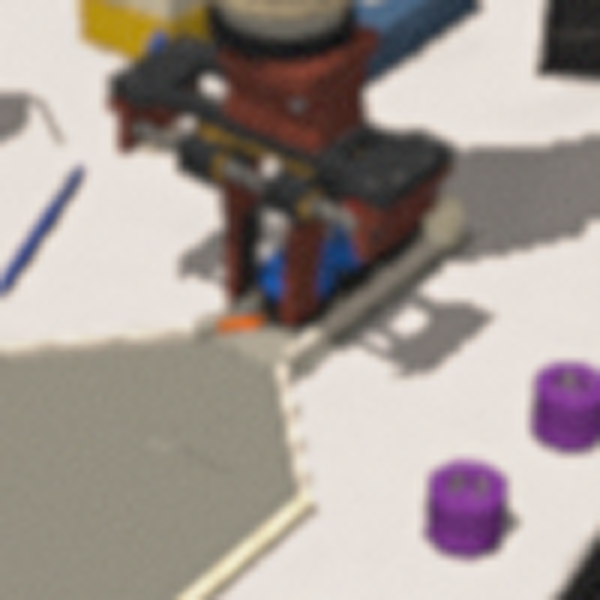

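```bash
python3 -m crank '[0,0,-0.2,0,2.8]' >/dev/null
python3 - <<'E'
from h import *
s,M,p,b,h=st(); print('F tool',(M.T@s['force']).round(2))
s,_=viewer.capture('scene')
crop(s,(295,190,335,225),15,'pics/c8s.png')
E
```

```text
t 21.07 tcp bay [26.9 -0.2] z 20.3 head -0.2 w 28.1 F [0.1 2.6 2. ] tilt [ 0.029  0.    -1.   ] q [ 0.35  0.61 -0.62  1.97  0.54  0.71 -0.73]
F tool [-0.14 -2.02  2.57]
```

View pics/c8s.png

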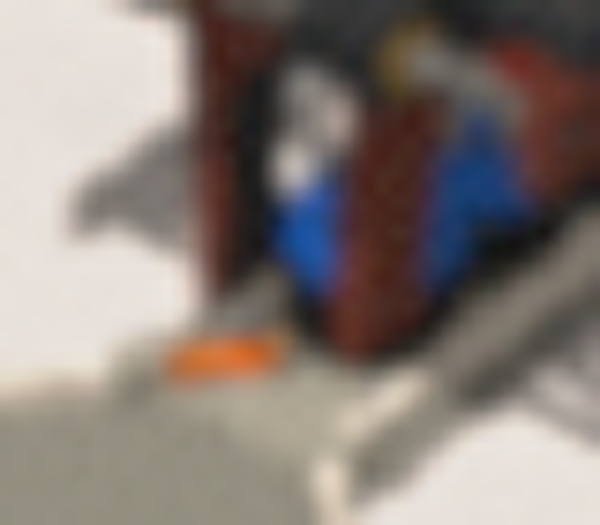

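```bash
python3 -m crank '[0,0,-0.2,0,2.8]' >/dev/null
python3 -c "
from h import *
s,M,p,b,h=st(); print('F tool',(M.T@s['force']).round(2))"
```

```text
t 21.25 tcp bay [27.5 -0.1] z 20.4 head -0.1 w 28.2 F [1.  9.2 0.6] tilt [ 0.03   0.003 -1.   ] q [ 0.35  0.61 -0.62  1.97  0.54  0.7  -0.73]
F tool [-0.19 -0.56  9.21]
```

Pushed home against the stop (force up to 9 N). Next: back off, lift clear and check.

```bash
python3 -m crank '[0,0,1,0,2.8,0,-0.2,1,0,2.8,0,-3,0.5,0,2.8,0,-4,0,0,2.8,0,-4,0,0,2.8,0,-4,4,0,2.8,0,-2,6,0,2.8,0,0,6,0,2.8,0,0,6,0,2.8,0,0,0,0,2.8]' >/dev/null
python3 - <<'E'
from h import *
st()
s,_=viewer.capture('scene'); t,_=viewer.capture('top')
for r in carriers(s,'scene')[:]: print(*r)
for r in carriers(t,'top')[:]: print(*r)
crop(s,(225,170,375,280),5,'pics/d1s.png'); crop(t,(225,145,375,255),5,'pics/d1t.png')
E
```

```text
t 22.50 tcp bay [-224.    -6.5] z 197.9 head -0.3 w 28.2 F [-0.1  0.1 -0.3] tilt [ 0.025 -0.003 -1.   ] q [-0.    0.53 -0.75  1.61  0.41  1.15 -0.99]
red [262.7 190. ] [  2.5 205.5] 120
red [274.5 182. ] [ 67.1 209.4] 37
red [334.2 194.7] [127.3  -6.5] 71
blue [323.5 203. ] [64.5 -7. ] 153
yellow [244.2 238.6] [-222.7   65.6] 130
red [344.5 198.6] [130.4  -1.7] 108
blue [327.3 196. ] [70.  -1.5] 178
yellow [251.7 162.3] [-212.6   77.5] 45
```

View pics/d1s.png

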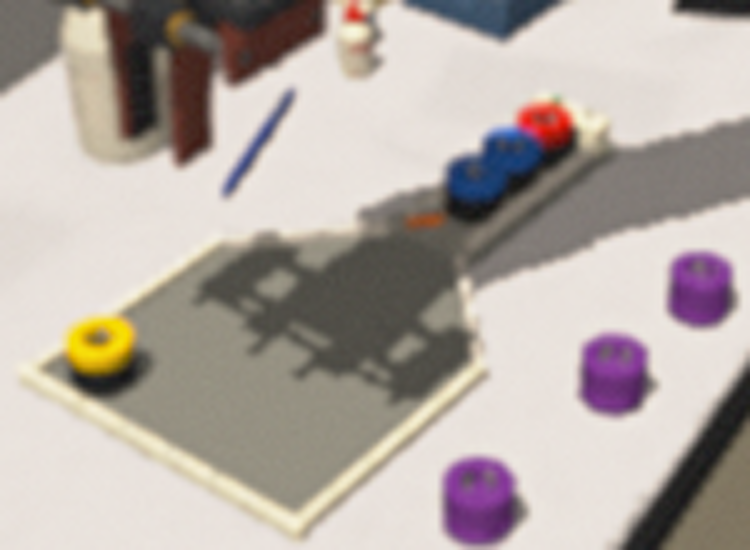

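View pics/d1t.png

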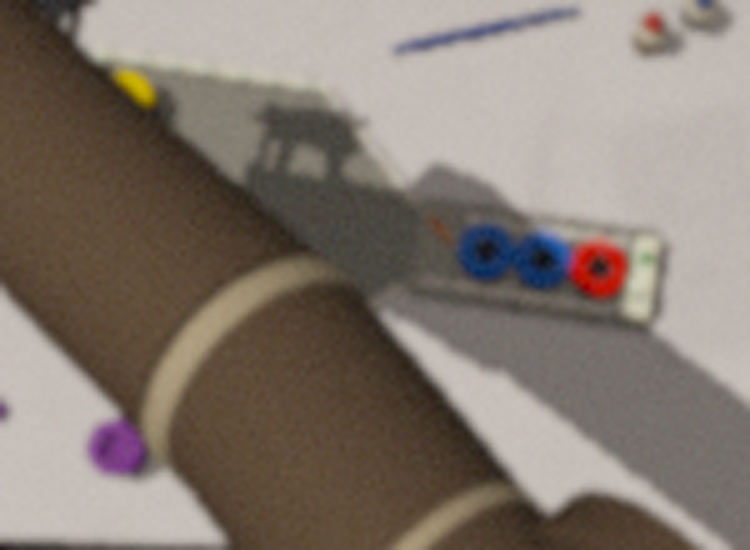

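The scene picture shows the red carrier at the stop (px 334,195), with both blue ones behind it, merged at about (324,203). The pawl is slanted shut behind them at about (310,214), and the yellow one is still at (244,239). The gripper is well clear, so I'm handing in.

```bash
python3 -c "
from station import robot
print(robot.read_state()['t']); print(robot.sign_off())"
```

```text
22.6
the job is handed in; nothing more can be done
None
```

All three carriers are queued in the lane with red against the end stop, the two blue ones behind it, and the orange pawl shut. I handed the job in at 22.6 s.

I slid each carrier with both fingertips behind it, at about 20 mm height, with no gripping or lifting. Red went first, then the blue nearer the funnel, then the other blue. On the last push the forward force rose from about 2.5 N to 9 N as the row met the stop.

**Last checks, with the gripper about 20 cm above the bench:**
- **Queue:** in the top picture red measured about 130 mm past the gate. The two blue ones together centre at about 70 mm, which is where three carriers pushed home should sit.
- **Pawl:** it looks slanted shut behind the last carrier in both pictures, as it did at the start.
- **Yellow carrier:** the scene camera puts it within half a millimetre of where it started. In the last top picture the arm partly hid it, so the reading there was off and I did not use it.
- **Bystanders:** no force reading suggested contact with anything else. The purple look-alikes and the blue pen look unmoved; I did not measure the others individually.

**Disagreement:** the two cameras differed by about 4 mm on where the bay lies. I steered by the average, and sideways forces in the lane stayed under 1 N.

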